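Close down the workshop bench

ROBOT

A 6-joint arm with a two-finger parallel gripper is mounted at the origin on the work surface. World frame = base frame: x ahead of the robot, y to its left, z up, the work surface at z = 0. Lengths are in m, angles in rad, forces in N, time in s.
With the tool pointing down it reaches from about 0.325 to 1 m from the base axis. Payload 5.1 kg.
Tool frame: the origin (TCP) lies at the very end of the fingers, on their centre line; the grasp point (between the pads) lies 19 mm behind it; z points along the fingers, y is the direction in which the jaws open and shut (so a half turn about z gives the same grasp; the last joint's range is limited). The gripper opens to 85 mm and grips with 20 to 120 N. Pads are 22 mm wide; open, the fingers measure 114 mm over their backs; the gripper's body (76 mm by 85 mm) begins 54 mm behind the grasp point. The pads swing forward as they close: fully open they stand 13 mm farther back than shut.
Start: joints at [-1.426, 0.124, 1.65, -0, 1.367, -0.083], TCP at [0.147, -0.633, 0.231] pointing down, gripper open.
Joint ranges: [-2.61, 2.61], [-1.02, 2.33], [0.03, 2.71], [-1.35, 4.49], [0.32, 2.68], [-2.91, 2.91]. Speed limits (rad/s): [2.57, 2.57, 3.14, 3.14, 3.14, 3.14].

INTERFACE

Orientations are given as a unit quaternion [x, y, z, w].
In Python, from cell import bot gives the robot as it stands.
- The arm moves only by the shell command python3 -m pendant 'ROWS' [FORCE]. ROWS is JSON, a list of rows, each a list of 7 numbers: the turn, a rotation vector about the tool's x, y, z in degrees, then the shift along the tool's x, y, z in m, then the opening, from 0 (shut) to 1 (fully open). In form: [[ax, ay, az, x, y, z, fingers], ...]. A call has 1 to 8 rows; each row is the pose to reach, as a shift and turn from the pose measured when the call began, along the tool's axes at that moment; what a row does not reach only later rows make up. A row lasts 1/10 s, in which the tool goes at most 50 mm and 8.59 degrees, less where a joint would pass 70% of its speed; a pose out of reach is approached as far as the arm can. A call with a gripper value outside its range is refused whole. The fingers move at their own pace and stop on an object; FORCE is the grip in N (left out, the last holds). Time passes only in rows, so rows that repeat a pose let the fingers close. It gives the time, the measured TCP pose, the force and the opening at its end, in the units of the state.
- bot.get_state(): the state, without advancing time (a new reading comes with each control period).
- bot.read_camera(name): name is "side" or "top" or "wrist"; returns a dict with "color" (420x560x3 uint8, red, green, blue), "fx", "fy", "cx", "cy" (pixels), "k1" (the pictures are not rectified: a ray, as slopes to the right and down, at radius r is drawn at 1 + k1 r^2 times it, then the intrinsics apply), "extrinsics" (4x4, takes a point from world to camera coordinates). Camera axes: x right, y down, z forward; pixel columns grow to the right and rows downward; lengths in m; the calibration is good to about 2 mm. A picture is of the moment at which its call begins. There is no depth.
- bot.close_job(): hands the job in, once; it reports no verdict.
Trained networks look in the newest picture that a camera, given by its name, has taken for a name from the list of things; names that differ only in an ending like _2 or _b are one class to them, and where a whole thing is asked for, a point or a joint stands for the part that bears it (a point fixed in the world has none). Each returns a list of dicts, best first, with "p" (0 to 1); they miss things now and then, are a little off and sometimes report something else, mostly with a low value. They report only what shows in the picture. A call takes as long as a camera call.
- bot.cut_out(label, camera): "pixels" (420x560 bool, what is visible of it).
- bot.mark_of(label, camera): "position" ([x, y, z] in m, in world coordinates, good to about 4 mm: a listed point, or the origin of a listed thing).
The state is a dict: "time": time; "joint_positions": joint angles; "joint_vel": joint speeds; "joint_torque": joint torques, N m; "tool_pos": TCP position; "tcp_rot": TCP orientation; "force": force on the tool from outside, world axes, zero at the start; "moment": the same for the moment, N m; "grip_width": finger opening in m.
Only numpy, scipy, OpenCV 4.12 (cv2) and the standard library are available. Lean on these libraries where they do the work, as an engineer would, in place of code of your own. Each camera call takes 0.05 s, during which the arm holds its last target.

TASK

Close down the bench for the night. First lay every tall stock carton flat on its back, label side up, by pushing it over near its top from the label side; do not lift the cartons off the bench. Then hang every parts tote by its handle on the hook rack, one tote to a hook and hanging still at the end, and leave the other things on the bench where they are.

Things in the scene. Friction and masses are not known exactly. Their poses are not given: they have to be found in the camera images.
- carton_a: Tall closed brown cardboard stock carton, 50 (its x) x 80 (its y) x 200 mm (its z), about 0.45 kg, standing upright at the start. Origin: centre of its underside as it stands; z up through its top; its broad face towards -x carries the large white paper label (upper half of that face, folded over the top edge). None if absent.
- carton_a_mid (a point): Centre of carton_a (100 mm up its z axis), axes as the carton's.
- carton_b: Tall closed brown cardboard stock carton, 54 (its x) x 72 (its y) x 185 mm (its z), about 0.45 kg, standing upright at the start. Origin: centre of its underside as it stands; z up through its top; its broad face towards -x carries the large white paper label (upper half of that face, folded over the top edge). None if absent.
- carton_b_mid (a point): Centre of carton_b (92.5 mm up its z axis), axes as the carton's.
- carton_c: Tall closed brown cardboard stock carton, 46 (its x) x 76 (its y) x 190 mm (its z), about 0.45 kg, standing upright at the start. Origin: centre of its underside as it stands; z up through its top; its broad face towards -x carries the large white paper label (upper half of that face, folded over the top edge). None if absent.
- carton_c_mid (a point): Centre of carton_c (95 mm up its z axis), axes as the carton's.
- tote_a: Small open steel parts tote, 60 (x) x 84 (y) x 50 mm high, about 0.2 kg, with a rigid upright dark wire handle: 10 mm round bar in the plane x = 0, up from the two short ends at y = -40 and +40 mm, with two level shoulders (bar axis 113 mm above the underside, for 12 < |y| < 40 mm) and between them a kink that rises to 125 mm at y = 0, where a hook settles. Clear window of about 58 mm between rim and shoulders. Origin: centre of its underside, z up. None if absent.
- tote_a_bail (a point): Top of the handle's kink of tote_a: bar axis, 125 mm above the tote's origin; axes as the tote's.
- tote_b: Small open steel parts tote, 60 (x) x 84 (y) x 50 mm high, about 0.2 kg, with a rigid upright dark wire handle: 10 mm round bar in the plane x = 0, up from the two short ends at y = -40 and +40 mm, with two level shoulders (bar axis 113 mm above the underside, for 12 < |y| < 40 mm) and between them a kink that rises to 125 mm at y = 0, where a hook settles. Clear window of about 58 mm between rim and shoulders. Origin: centre of its underside, z up. None if absent.
- tote_b_bail (a point): Top of the handle's kink of tote_b: bar axis, 125 mm above the tote's origin; axes as the tote's.
- tote_c: Small open steel parts tote, 60 (x) x 84 (y) x 50 mm high, about 0.2 kg, with a rigid upright dark wire handle: 10 mm round bar in the plane x = 0, up from the two short ends at y = -40 and +40 mm, with two level shoulders (bar axis 113 mm above the underside, for 12 < |y| < 40 mm) and between them a kink that rises to 125 mm at y = 0, where a hook settles. Clear window of about 58 mm between rim and shoulders. Origin: centre of its underside, z up. None if absent.
- tote_c_bail (a point): Top of the handle's kink of tote_c: bar axis, 125 mm above the tote's origin; axes as the tote's.
- rack: Fixed grey hook rack, a 440 mm cross rail (20 mm thick, 34 mm high, centred 250 mm above the bench) on two posts at y = -205 and +205 mm. Origin: bench level under the middle of the rail; its y runs along the rail; its -x side carries three steel hooks and faces the robot.
- hook_0 (a point): Steel hook at rack y = -140 mm: a level 10 mm round prong pointing to the rack's -x, axis 250 mm above the bench, 10 to 100 mm out from the rail's middle plane, its end turned up to 279 mm above the bench (29 mm above the prong axis) at 106 mm out. This point: on the prong's axis, 65 mm out from the rail's middle plane; axes as the rack's.
- hook_1 (a point): Steel hook at rack y = 0 mm: a level 10 mm round prong pointing to the rack's -x, axis 250 mm above the bench, 10 to 100 mm out from the rail's middle plane, its end turned up to 279 mm above the bench (29 mm above the prong axis) at 106 mm out. This point: on the prong's axis, 65 mm out from the rail's middle plane; axes as the rack's.
- hook_2 (a point): Steel hook at rack y = 140 mm: a level 10 mm round prong pointing to the rack's -x, axis 250 mm above the bench, 10 to 100 mm out from the rail's middle plane, its end turned up to 279 mm above the bench (29 mm above the prong axis) at 106 mm out. This point: on the prong's axis, 65 mm out from the rail's middle plane; axes as the rack's.
- sanding_block: Bystander, leave alone: cork sanding block 40x90x30 mm; origin at its underside's centre.
- screwdriver: Bystander, leave alone: screwdriver lying on the bench.
- tape_roll: Bystander, leave alone: grey tape roll 60 mm across, 22 mm high, lying flat; origin at its underside's centre.
- offcut: Bystander, leave alone: plywood offcut 40x110x18 mm; origin at its underside's centre.

How it is judged:
By the outcome, as a careful person would: the job done as asked, in the order asked, and still so for the second after the job is handed in, with the robot touching nothing.
Of carton_a, carton_b, carton_c only 2 to 3 are there at a start; the rules pass over those that are not, and their reading is None.
Of tote_a, tote_b, tote_c only 2 to 3 are there at a start; the rules pass over those that are not, and their reading is None.
At some moment in a run one of tote_a, tote_b, tote_c may be knocked a few centimetres aside while the robot is not near it.
Once in a run the grip may slacken for a moment while it holds something.
It also fails if it takes over 210 s, if anything falls off the work surface, if the arm or the gripper's body presses on something with over 40 N, if the wrist force passes 120 N, or if a joint passes its speed limit or range.

## Working session

There is one attempt and no reset: what is moved stays moved. The work goes in short steps, Python scripts to look and compute and a shell command to move; the robot and the scene stay as the last step left them, time stands still between calls to the robot, and variables do not carry over. Pictures are saved under pics/ and viewed, and the job is handed in when it is done.

```bash
ls; mkdir -p pics
cat > h.py <<'E'
import numpy as np, cv2
from cell import bot
from scipy.spatial.transform import Rotation as R
def save(cam,name):
    d=bot.read_camera(cam); cv2.imwrite(f'pics/{name}.png',d['color'][:,:,::-1]); return d
def proj(d,P):
    P=np.atleast_2d(P); E=np.array(d['extrinsics']); q=P@E[:3,:3].T+E[:3,3]
    s=q[:,:2]/q[:,2:]; r2=(s**2).sum(1,keepdims=True); s=s*(1+d['k1']*r2)
    return s*[d['fx'],d['fy']]+[d['cx'],d['cy']]
def ray(d,u,v):
    s=np.array([(u-d['cx'])/d['fx'],(v-d['cy'])/d['fy']]); t=s.copy()
    for _ in range(20): t=s/(1+d['k1']*(t@t))
    E=np.array(d['extrinsics']); Rm=E[:3,:3]; o=-Rm.T@E[:3,3]; return o,Rm.T@np.array([t[0],t[1],1])
def onz(d,u,v,z):
    o,r=ray(d,u,v); return o+r*(z-o[2])/r[2]
def st():
    s=bot.get_state(); return s
E
python3 - <<'E'
from h import *
for c in('side','top','wrist'):
    d=save(c,c+'0'); E=np.array(d['extrinsics']); print(c,d['fx'],d['k1'],(-E[:3,:3].T@E[:3,3]).round(3),E[2,:3].round(2))
    for l in ('carton_a','tote_a','tote_a_bail','carton_a_mid','rack','sanding_block','screwdriver','tape_roll','offcut'):
        print(l,[(np.round(m['position'],3).tolist(),round(m['p'],2)) for m in bot.mark_of(l,c)])
print(st())
E
```

```text
pics
side 545.8801024581753 -0.21982674988078965 [-0.245  0.788  1.39 ] [ 0.47 -0.5  -0.73]
carton_a [([0.49, -0.247, 0.006], 0.96), ([0.477, -0.044, -0.003], 0.8), ([0.564, 0.232, -0.003], 0.29)]
tote_a [([0.379, 0.381, -0.0], 0.96), ([0.41, 0.248, 0.002], 0.71), ([0.45, 0.094, -0.002], 0.66), ([0.702, 0.126, 0.249], 0.31)]
tote_a_bail [([0.407, 0.25, 0.126], 0.79)]
carton_a_mid []
rack [([0.513, 0.33, 0.245], 0.72)]
sanding_block [([0.352, -0.132, -0.001], 0.76)]
screwdriver [([0.378, 0.377, 0.123], 0.48)]
tape_roll [([0.563, 0.23, -0.003], 0.66)]
offcut [([0.372, -0.004, 0.0], 0.57)]
top 385.9738155638168 -0.018251977939170102 [ 0.355 -0.021  1.211] [ 0.18 -0.01 -0.98]
carton_a [([0.471, -0.044, -0.002], 0.89), ([0.487, -0.246, 0.002], 0.85)]
tote_a [([0.408, 0.249, 0.001], 0.65), ([0.452, 0.095, -0.002], 0.64), ([0.377, 0.377, 0.002], 0.59), ([0.474, -0.043, 0.094], 0.49)]
tote_a_bail [([0.413, 0.251, 0.127], 0.56)]
carton_a_mid [([0.448, 0.095, 0.125], 0.57), ([0.413, 0.248, 0.125], 0.52), ([0.612, 0.225, 0.248], 0.5)]
rack []
sanding_block [([0.348, -0.138, 0.007], 0.64)]
screw
[... 439 characters left out ...]
]
offcut []
{'time': 1.5, 'joint_positions': array([-1.42561424e+00,  1.23834672e-01,  1.65026850e+00, -2.70572242e-05,
        1.36748395e+00, -8.26329520e-02]), 'joint_vel': array([-0.0003465 , -0.00080244,  0.00031312, -0.00046684,  0.00193306,
        0.00038436]), 'joint_torque': array([ 1.21346995e-03, -4.23579919e+01, -3.65748703e+01,  4.75485422e-05,
        5.94124303e-04, -4.60840486e-07]), 'tool_pos': array([ 0.14674679, -0.6332246 ,  0.2313184 ]), 'tcp_rot': array([ 9.93519239e-01,  1.13664071e-01, -1.31569112e-05,  3.18186899e-06]), 'force': array([ 0.0804631 ,  0.01500999, -0.60951332]), 'moment': array([ 0.03757007,  0.01629668, -0.02323606]), 'grip_width': 0.0855710747553324}
```

View pics/side0.png

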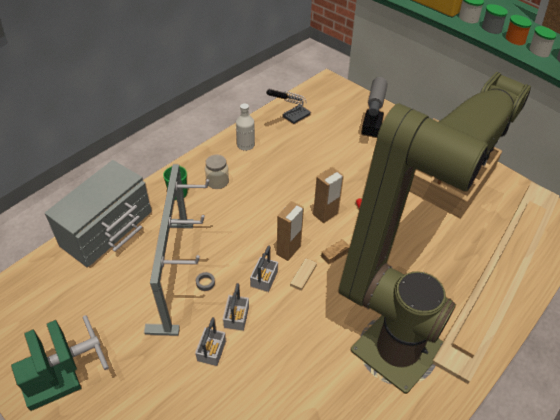

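View pics/top0.png

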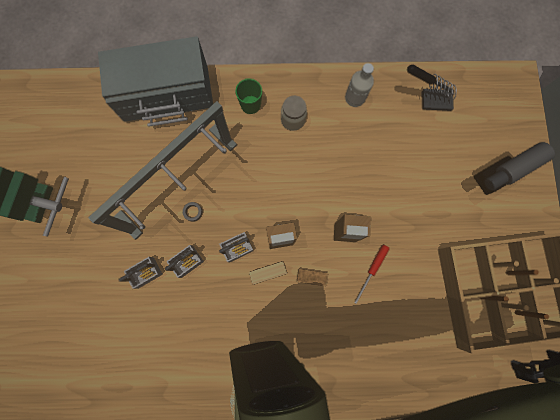

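Run:
```python
import cv2
t=cv2.imread('pics/top0.png'); s=cv2.imread('pics/side0.png')
def crop(i,x0,y0,x1,y1,k,n):
    c=cv2.resize(i[y0:y1,x0:x1],None,fx=k,fy=k,interpolation=cv2.INTER_CUBIC)
    for x in range(x0-x0%20+20,x1,20): cv2.line(c,((x-x0)*k,0),((x-x0)*k,6),(0,0,255),1);cv2.putText(c,str(x),((x-x0)*k-8,16),0,.35,(0,0,255))
    for y in range(y0-y0%20+20,y1,20): cv2.line(c,(0,(y-y0)*k),(6,(y-y0)*k),(0,0,255),1);cv2.putText(c,str(y),(8,(y-y0)*k+4),0,.35,(0,0,255))
    cv2.imwrite('pics/'+n,c)
crop(t,80,90,280,240,4,'ct_rack.png')
crop(t,220,200,400,300,4,'ct_cart.png')
crop(t,110,200,270,300,5,'ct_tote.png')
crop(s,140,150,350,370,3,'cs.png')
```

```text
(no output)
```

View pics/ct_rack.png

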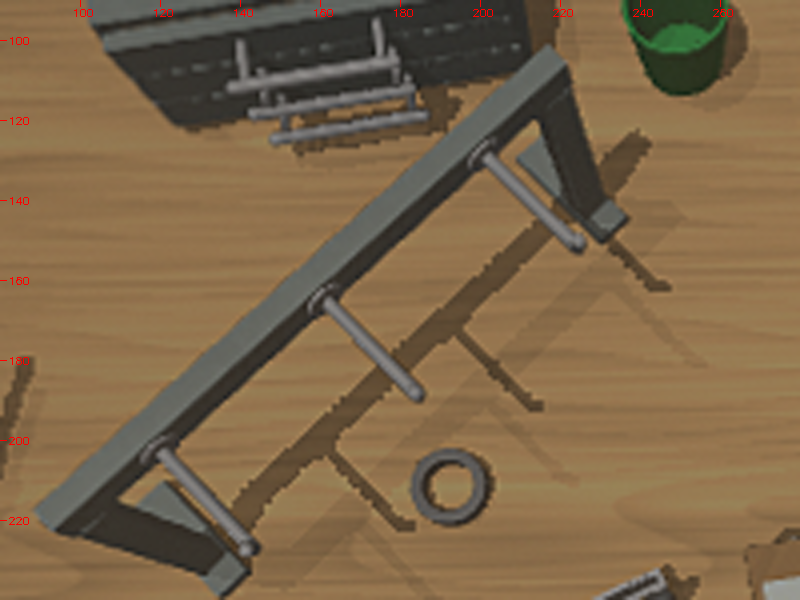

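View pics/ct_cart.png

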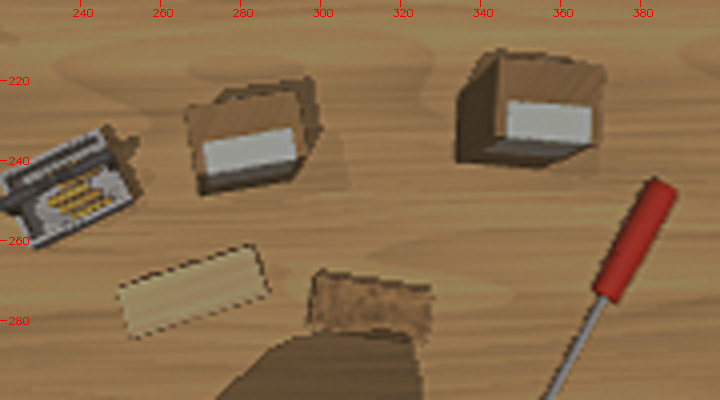

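View pics/ct_tote.png

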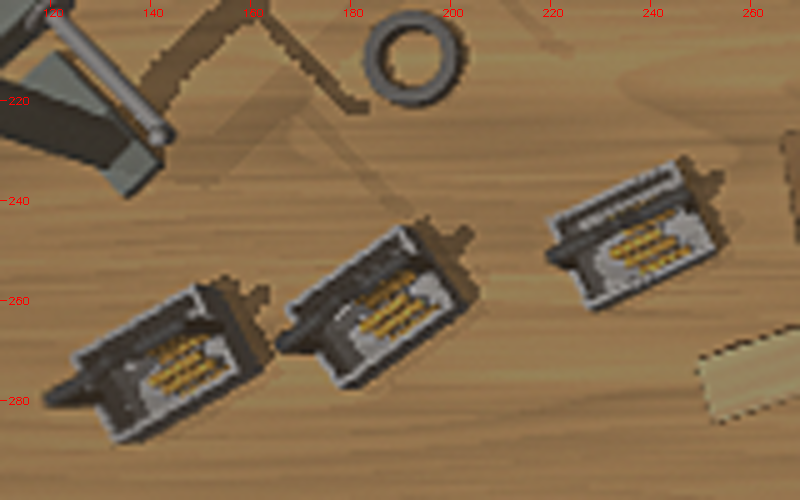

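View pics/cs.png

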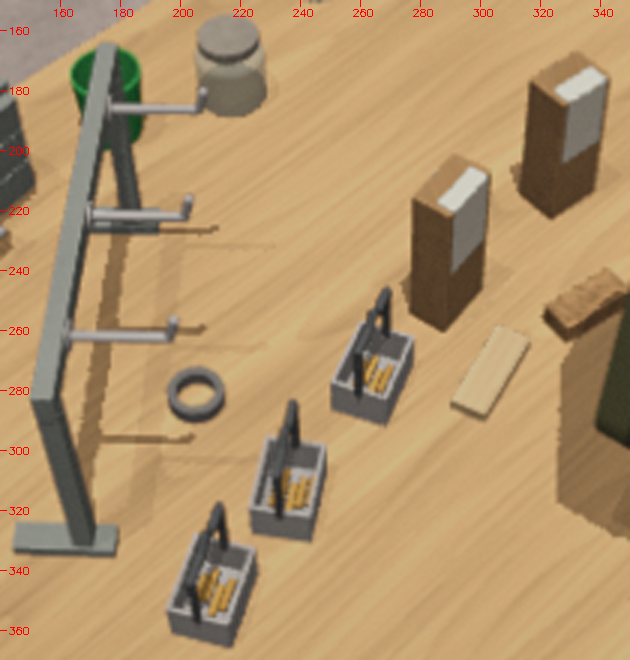

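```bash
cat > fit.py <<'E'
from h import *
from scipy.optimize import least_squares
def fit(views,x0):
    # views: list of (cam dict, model pts Nx3, px Nx2)
    def T(p,M): c,s=np.cos(p[2]),np.sin(p[2]); return M@np.array([[c,s,0],[-s,c,0],[0,0,1]])+[p[0],p[1],0]
    f=lambda p: np.concatenate([(proj(d,T(p,np.array(M,float)))-np.array(u)).ravel() for d,M,u in views])
    r=least_squares(f,x0,loss='soft_l1'); return r.x, f(r.x).reshape(-1,2)
def box(x,y,z): return [[x/2,y/2,z],[x/2,-y/2,z],[-x/2,-y/2,z],[-x/2,y/2,z]] # FL FR NR NL
E
python3 - <<'E'
from fit import *
t=bot.read_camera('top'); s=bot.read_camera('side')
M=[[-.106,y,.279] for y in(-.14,0,.14)]+[[-.012,y,.25] for y in(-.14,0,.14)]
x,r=fit([(t,M,[(224.5,150.7),(184.2,188.7),(142.2,227),(201.2,129.5),(160.5,165),(119.5,202.5)]),(s,M,[(207.7,180.7),(202.7,216.7),(197.7,257.3),(176.7,185.7),(170,221),(162,261.7)])],[.7,.13,.7])
print('rack',x,np.degrees(x[2]));print(r.round(1).tolist())
sc=lambda L:[(140+a/3,150+b/3) for a,b in L]
C=[([(267,227),(294.5,223),(296.5,239),(269.5,244)],sc([(412,197),(455,155),(490,170),(452,215)]),sc([(410,308),(443,331)])),
([(345.7,213),(371.7,217.5),(369,235.7),(345,234.5)],sc([(530,84),(577,53),(608,70),(568,105)]),sc([(518,195),(553,218)]))]
for i,(a,b,c) in enumerate(C):
  for n,dm in dict(a=(.05,.08,.2),b=(.054,.072,.185),c=(.046,.076,.19)).items():
    B=box(*dm);Bb=box(dm[0],dm[1],0)
    x,r=fit([(t,B,a),(s,B,b),(s,[Bb[0],Bb[3]],c)],[.48,-.1,0]); print('carton',i,n,x.round(4),np.degrees(x[2]).round(1),np.abs(r).mean().round(2)); print(r.round(1).tolist())
TT=[[(220,244),(246.6,232),(254,250),(229,261.6)],[(167,262.4),(192,245.6),(205,259),(179,277.6)],[(124.6,272.4),(151,257.4),(164.4,271.6),(133,288)]]
for i,a in enumerate(TT):
    B=box(.06,.084,.05); x,r=fit([(t,B,a)],[.4,.2,0]); print('tote',i,x.round(4),np.degrees(x[2]).round(1));print(r.round(1).tolist())
E
```

```text
rack [0.65548242 0.27388447 0.75257923] 43.119613871680784
[[-0.3, -0.3], [-1.3, -0.5], [-2.1, 0.4], [0.1, 0.0], [0.7, 0.4], [0.4, 0.1], [0.1, -1.0], [-0.0, -1.2], [-0.7, -1.2], [0.4, 0.5], [0.2, 0.7], [0.7, 0.1]]
carton 0 a [ 0.4693 -0.0414  0.1449] 8.3 1.42
[[-2.1, -0.4], [0.2, -1.4], [1.6, 1.2], [-1.5, 1.3], [-0.8, -2.1], [0.3, -3.9], [2.4, -1.7], [-0.2, -0.5], [-1.1, 2.7], [0.7, 2.4]]
carton 0 b [ 0.4726 -0.0436  0.1111] 6.4 1.1
[[0.4, -2.4], [-0.5, -1.9], [0.4, 2.0], [0.6, 0.6], [-1.1, -1.1], [-1.0, -0.9], [1.8, 2.2], [0.2, 1.4], [-1.3, 0.3], [1.1, 0.9]]
carton 0 c [ 0.4714 -0.0431  0.1444] 8.3 0.56
[[-0.5, -0.1], [0.0, -0.8], [1.1, 0.2], [-0.2, -0.1], [-0.1, -0.6], [0.2, -1.6], [1.1, 0.0], [-0.6, 0.4], [-0.3, 1.9], [0.4, 1.0]]
carton 1 a [ 0.4848 -0.2425 -0.054 ] -3.1 1.83
[[-3.5, 3.1], [0.6, -0.5], [3.5, 0.1], [-2.8, 0.3], [-0.2, -2.8], [1.3, -3.9], [2.4, -1.6], [-1.4, -1.5], [-0.2, 2.5], [-1.4, 3.0]]
carton 1 b [ 0.4889 -0.2481 -0.0796] -4.6 0.83
[[-0.7, 1.4], [-0.1, -1.6], [2.3, 0.1], [-0.6, -0.2], [-0.0, -2.0], [0.1, -1.7], [1.7, 1.4], [-0.7, 0.1], [0.3, -0.2], [-0.3, 1.1]]
carton 1 c [ 0.4868 -0.2456 -0.0493] -2.8 1.31
[[-2.3, 3.7], [-0.0, -0.0], [3.0, -1.1], [-1.5, -0.7], [0.6, -1.2], [1.1, -1.8], [1.3, -0.2], [-1.5, -0.6], [0.8, 1.7], [-1.2, 1.6]]
tote 0 [0.4487 0.0886 0.415 ] 23.8
[[0.6, -0.3], [-0.5, -0.1], [0.3, -0.0], [-0.3, 0.4]]
tote 1 [0.4093 0.2433 0.6296] 36.1
[[1.3, -0.7], [-0.7, -0.9], [-2.1, 1.7], [0.8, 0.4]]
tote 2 [0.379  0.3704 0.5336] 30.6
[[0.9, -1.2], [-0.7, -1.1], [-4.5, 2.0], [2.0, 0.8]]
```

```bash
cat > plan.py <<'E'
from h import *
import sys
def down(yaw): # tool x at yaw, z down
    return R.from_euler('z',yaw,degrees=True)*R.from_euler('x',180,degrees=True)
def plan(pos,rot,verbose=True):
    s=st(); R0=R.from_quat(s['tcp_rot']); d=R0.inv().apply(np.array(pos)-s['tool_pos']); rv=np.degrees((R0.inv()*rot).as_rotvec())
    print('row',rv.round(2).tolist(),d.round(4).tolist(),'n>=',max(np.linalg.norm(d)/.05,np.linalg.norm(rv)/8.59).round(1))
def show():
    s=st(); R0=R.from_quat(s['tcp_rot']); m=R0.as_matrix()
    print('t',round(s['time'],2),'tcp',s['tool_pos'].round(4).tolist(),'x->',m[:,0].round(3).tolist(),'z->',m[:,2].round(3).tolist(),'F',s['force'].round(1).tolist(),'w',round(s['grip_width'],4))
if __name__=='__main__':
    a=[float(v) for v in sys.argv[1:]]; show()
    if len(a)>=4: plan(a[:3],down(a[3]))
E
python3 plan.py .395 -.240 .25 -5
```

```text
t 1.6 tcp [0.1467, -0.6332, 0.2313] x-> [0.974, 0.226, -0.0] z-> [-0.0, 0.0, -1.0] F [-0.2, 0.7, 0.1] w 0.0856
row [-0.0, 0.0, 18.05] [0.3306, -0.327, -0.0187] n>= 9.3
```

```bash
python3 -m pendant '[[0,0,6,0.11,-0.11,-0.01,0],[0,0,12,0.22,-0.22,-0.018,0],[0,0,18,0.33,-0.327,-0.018,0],[0,0,18,0.33,-0.327,-0.018,0],[0,0,18,0.33,-0.327,-0.018,0],[0,0,18,0.33,-0.327,-0.018,0],[0,0,18,0.33,-0.327,-0.018,0],[0,0,18,0.33,-0.327,-0.018,0]]' 40; python3 plan.py .395 -.240 .25 -5
```

```text
time: 2.4
tool_pos: [0.3604, -0.2933, 0.2476]
tcp_rot: [0.999, -0.043, 0.0, 0.0]
force: [0.5, -0.5, 0.8]
grip_width: 0.0001
t 2.4 tcp [0.3604, -0.2933, 0.2476] x-> [0.996, -0.087, 0.001] z-> [0.001, -0.001, -1.0] F [0.5, -0.5, 0.8] w 0.0001
row [0.04, -0.05, 0.02] [0.0299, -0.0561, -0.0024] n>= 1.3
```

```bash
python3 -m pendant '[[0,0,0,0,0,0,0]]'; python3 plan.py .395 -.240 .16 -5
```

```text
time: 2.5
tool_pos: [0.3627, -0.2892, 0.2481]
tcp_rot: [0.999, -0.04, 0.001, 0.0]
force: [-0.6, -1.7, -0.9]
grip_width: 0.0004
t 2.5 tcp [0.3627, -0.2892, 0.2481] x-> [0.997, -0.08, 0.003] z-> [0.003, -0.0, -1.0] F [-0.6, -1.7, -0.9] w 0.0004
row [0.01, -0.16, 0.42] [0.028, -0.0517, 0.0882] n>= 2.1
```

```bash
python3 -m pendant '[[0,0,0.4,0.028,-0.051,0,0],[0,0,0.4,0.028,-0.051,0.04,0],[0,0,0.4,0.028,-0.051,0.088,0],[0,0,0.4,0.028,-0.051,0.088,0],[0,0,0.4,0.028,-0.051,0.088,0]]'; python3 plan.py .395 -.240 .16 -5
python3 - <<'E'
from h import *
d=save('wrist','w1')
E
```

```text
time: 3.0
tool_pos: [0.3944, -0.2408, 0.1602]
tcp_rot: [0.999, -0.044, 0.001, -0.0]
force: [0.2, 0.0, 1.3]
grip_width: -0.0002
t 3.0 tcp [0.3944, -0.2408, 0.1602] x-> [0.996, -0.087, 0.001] z-> [0.001, 0.001, -1.0] F [0.2, 0.0, 1.3] w -0.0002
row [-0.04, -0.07, -0.01] [0.0005, -0.0009, 0.0002] n>= 0.0
```

View pics/w1.png

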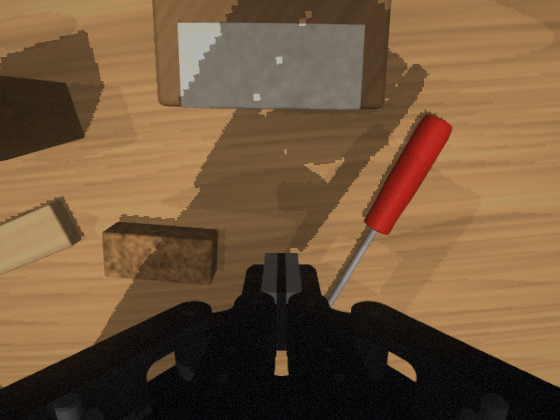

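```bash
python3 -m pendant '[[0,0,0,0.025,0.001,0,0],[0,0,0,0.045,0.002,0,0],[0,0,0,0.055,0.002,0,0],[0,0,0,0.065,0.002,0,0],[0,0,0,0.075,0.002,0,0],[0,0,0,0.083,0.002,0,0],[0,0,0,0.09,0.002,0,0],[0,0,0,0.097,0.002,0,0]]'
python3 - <<'E'
from h import *
d=save('side','s2')
E
```

```text
time: 3.85
tool_pos: [0.4924, -0.2523, 0.1626]
tcp_rot: [0.999, -0.044, 0.002, 0.001]
force: [-0.7, 0.7, 1.6]
grip_width: -0.0001
```

View pics/s2.png

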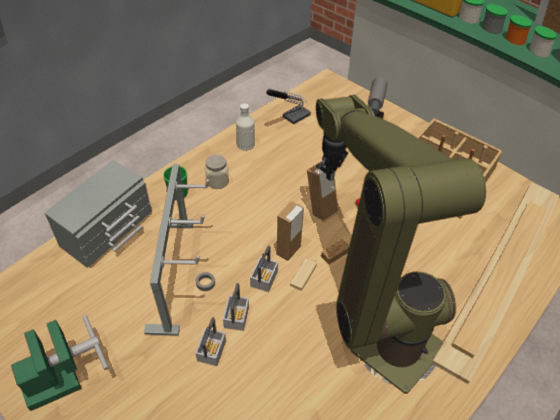

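```bash
python3 -m pendant '[[0,0,0,0.007,0,0,0],[0,0,0,0.014,0,0,0],[0,0,0,0.021,0,0,0],[0,0,0,0.028,0,0,0],[0,0,0,0.034,0,0,0],[0,0,0,0.034,0,0,0],[0,0,0,0.034,0,0,0],[0,0,0,0.034,0,0,0]]'
python3 - <<'E'
from h import *
d=save('side','s3')
E
```

```text
time: 4.7
tool_pos: [0.5268, -0.2553, 0.1627]
tcp_rot: [0.999, -0.044, 0.002, 0.001]
force: [-0.2, 0.0, -0.2]
grip_width: -0.0001
```

View pics/s3.png

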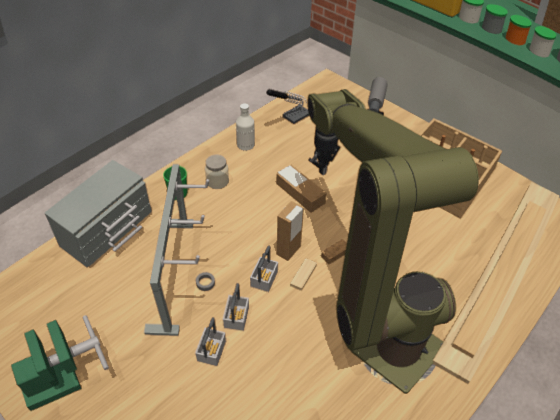

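```bash
python3 plan.py .382 -.056 .25 8.3
```

```text
t 4.75 tcp [0.5268, -0.2553, 0.1627] x-> [0.996, -0.088, 0.005] z-> [0.005, -0.002, -1.0] F [0.3, -0.2, -0.2] w 0.0
row [0.11, -0.29, -13.33] [-0.1613, -0.1857, -0.0883] n>= 5.2
```

```bash
python3 -m pendant '[[0,0,0,0,0,-0.045,0],[0,0,0,-0.02,-0.02,-0.088,0],[0,0,-6,-0.08,-0.09,-0.088,0],[0,-0.3,-13.3,-0.161,-0.186,-0.088,0],[0,-0.3,-13.3,-0.161,-0.186,-0.088,0],[0,-0.3,-13.3,-0.161,-0.186,-0.088,0],[0,-0.3,-13.3,-0.161,-0.186,-0.088,0],[0,-0.3,-13.3,-0.161,-0.186,-0.088,0]]'; python3 plan.py .382 -.056 .165 8.3
```

```text
time: 5.55
tool_pos: [0.3812, -0.0542, 0.2499]
tcp_rot: [0.997, 0.073, 0.001, 0.001]
force: [0.3, -0.1, -0.0]
grip_width: -0.0002
t 5.55 tcp [0.3812, -0.0542, 0.2499] x-> [0.989, 0.147, 0.001] z-> [0.002, -0.002, -1.0] F [0.3, -0.1, -0.0] w -0.0002
row [0.14, -0.08, 0.13] [0.0005, 0.0016, 0.0849] n>= 1.7
```

```bash
python3 -m pendant '[[0,0,0,0,0.0016,0.045,0],[0,0,0,0,0.0016,0.085,0],[0,0,0,0,0.0016,0.085,0],[0,0,0,0,0.0016,0.085,0]]'
python3 - <<'E'
from h import *
d=save('wrist','w4')
E
```

```text
time: 5.95
tool_pos: [0.3816, -0.0565, 0.1651]
tcp_rot: [0.997, 0.073, 0.0, 0.001]
force: [-0.5, -0.4, 0.2]
grip_width: 0.0002
```

View pics/w4.png

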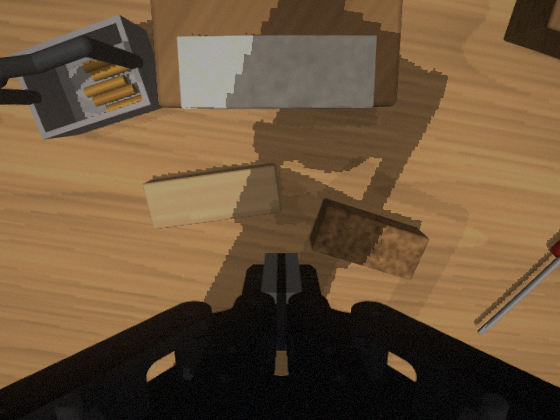

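```bash
python3 -m pendant '[[0,0,0,0.025,0,0,0],[0,0,0,0.045,0,0,0],[0,0,0,0.055,0,0,0],[0,0,0,0.065,0,0,0],[0,0,0,0.075,0,0,0],[0,0,0,0.083,0,0,0],[0,0,0,0.09,0,0,0],[0,0,0,0.097,0,0,0]]';python3 -m pendant '[[0,0,0,0.007,0,0,0],[0,0,0,0.014,0,0,0],[0,0,0,0.021,0,0,0],[0,0,0,0.026,0,0,0],[0,0,0,0.026,0,0,0],[0,0,0,0.026,0,0,0],[0,0,0,0.026,0,0,0]]'
python3 - <<'E'
from h import *
d=save('side','s5'); save('top','t5')
E
```

```text
time: 6.8
tool_pos: [0.479, -0.0425, 0.167]
tcp_rot: [0.997, 0.073, 0.002, 0.002]
force: [-0.3, -0.0, -0.3]
grip_width: 0.0001
time: 7.5
tool_pos: [0.5046, -0.0387, 0.167]
tcp_rot: [0.997, 0.073, 0.002, 0.002]
force: [0.5, 0.7, -0.4]
grip_width: 0.0003
```

View pics/s5.png

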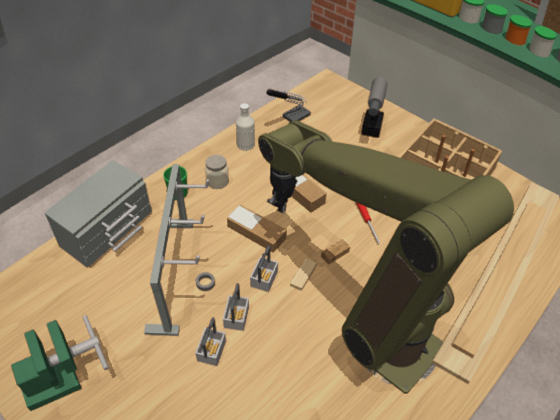

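```bash
python3 plan.py .461 .069 .26 114
python3 - <<'E'
from h import *
print(np.degrees(st()['joint_positions']).round(0))
E
```

```text
t 7.6 tcp [0.5046, -0.0388, 0.167] x-> [0.989, 0.146, 0.003] z-> [0.003, -0.003, -1.0] F [0.2, -0.4, -0.9] w -0.0005
row [0.29, 0.06, -105.62] [-0.0271, -0.1126, -0.0935] n>= 12.3
[-10.  -9. 117.  -0.  72.  71.]
```

View pics/t5.png

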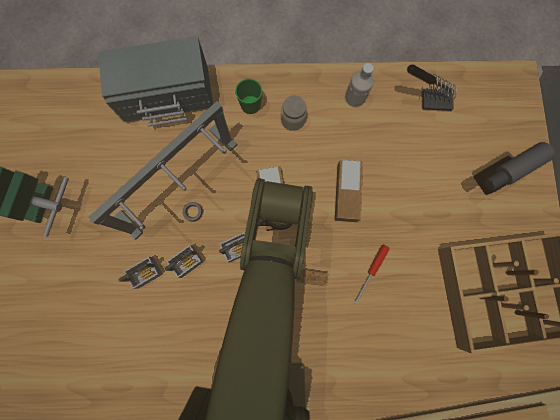

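```bash
python3 -m pendant '[[0,0,-5,0,0,-0.045,0],[0,0,-10,0,0,-0.093,0.3],[0,0,-18,-0.01,-0.03,-0.093,0.5],[0,0,-26,-0.015,-0.06,-0.093,0.5],[0,0,-34,-0.02,-0.09,-0.093,0.5],[0,0,-42,-0.027,-0.112,-0.093,0.5],[0,0,-50,-0.027,-0.112,-0.093,0.5],[0,0,-58,-0.027,-0.112,-0.093,0.5]]' 100; python3 -m pendant '[[0,0,-8,0,0,0,0.5],[0,0,-16,0,0,0,0.5],[0,0,-24,0,0,0,0.5],[0,0,-32,0,0,0,0.5],[0,0,-40,0,0,0,0.5],[0,0,-48,0,0,0,0.5],[0,0,-48,0,0,0,0.5],[0,0,-48,0,0,0,0.5]]'; python3 plan.py .461 .069 .26 114
python3 - <<'E'
from h import *
d=save('wrist','w6')
for l in ('tote_a','tote_a_bail'): print([(np.round(m['position'],4).tolist(),round(m['p'],2)) for m in bot.mark_of(l,'wrist')])
E
```

```text
time: 8.4
tool_pos: [0.4607, 0.0691, 0.2597]
tcp_rot: [0.835, 0.55, 0.001, 0.002]
force: [0.1, -0.8, -0.4]
grip_width: 0.0423
time: 9.2
tool_pos: [0.4606, 0.069, 0.2597]
tcp_rot: [0.54, 0.842, -0.0, 0.003]
force: [-0.4, 0.1, 0.2]
grip_width: 0.043
t 9.2 tcp [0.4606, 0.069, 0.2597] x-> [-0.417, 0.909, -0.004] z-> [0.004, -0.003, -1.0] F [-0.4, 0.1, 0.2] w 0.043
row [0.14, 0.25, 0.63] [-0.0002, 0.0003, -0.0003] n>= 0.1
[([0.4493, 0.0908, 0.0022], 0.76)]
[([0.3531, -0.1354, -0.0017], 0.35)]
```

View pics/w6.png

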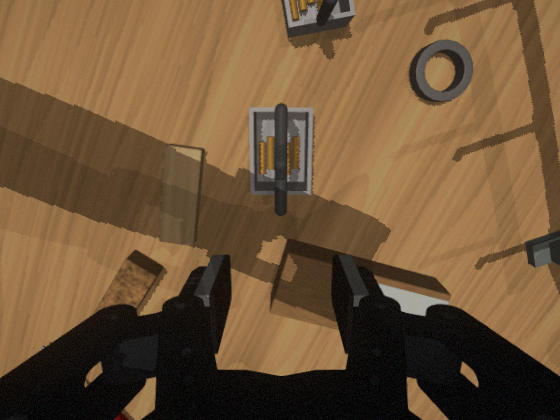

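Run:
```python
from h import *
d=bot.read_camera('wrist')
a=onz(d,281,104,.113);b=onz(d,281,213,.113); print(a,b,np.linalg.norm(a-b),(a+b)/2, np.degrees(np.arctan2(*(a-b)[1::-1])))
p=proj(d,[[.4606,.069,.113],[.4606,.069,.26]]);print(p)
```

```text
[0.43177257 0.13306596 0.113     ] [0.46826162 0.05394131 0.113     ] 0.08713300642322622 [0.4500171  0.09350364 0.113     ] 114.75721574294947
[[280.20198808 193.14554031]
 [280.58078463 271.69306848]]
```

```bash
python3 -m pendant '[[0,0,0,0,0,0.04,0.5],[0,0,0,0,0,0.08,0.5],[0,0,0,0,0,0.12,0.5],[0,0,0,0,0,0.15,0.5],[0,0,0,0,0,0.165,0.5],[0,0,0,0,0,0.165,0.5],[0,0,0,0,0,0.165,0.5]]'; python3 -m pendant '[[0,0,0,0,0,0,0],[0,0,0,0,0,0,0],[0,0,0,0,0,0,0],[0,0,0,0,0,0,0],[0,0,0,0,0,0,0],[0,0,0,0,0,0,0]]' 110; python3 plan.py .461 .069 .26 114
```

```text
time: 10.1
tool_pos: [0.4617, 0.0686, 0.0951]
tcp_rot: [0.539, 0.842, -0.0, 0.003]
force: [0.3, -0.7, -0.1]
grip_width: 0.0427
time: 10.7
tool_pos: [0.4627, 0.0684, 0.0969]
tcp_rot: [0.539, 0.842, 0.0, 0.004]
force: [-2.2, -1.3, 5.5]
grip_width: 0.0062
t 10.7 tcp [0.4627, 0.0684, 0.0969] x-> [-0.418, 0.908, -0.006] z-> [0.007, -0.003, -1.0] F [-2.2, -1.3, 5.5] w 0.0062
row [0.26, 0.33, 0.71] [0.0003, -0.0005, -0.1631] n>= 3.3
```

```bash
python3 -m pendant '[[0,0,0,0,0,-0.02,0],[0,0,0,0,0,-0.05,0],[0,0,0,0,0,-0.09,0],[0,0,0,0,0,-0.13,0],[0,0,0,0,0,-0.16,0],[0,0,0,0,0,-0.19,0],[0,0,0,0,0,-0.2,0],[0,0,0,0,0,-0.2,0]]'
python3 - <<'E'
from h import *
d=save('wrist','w7');save('side','s7')
E
```

```text
time: 11.5
tool_pos: [0.4619, 0.0691, 0.2982]
tcp_rot: [0.539, 0.842, 0.001, 0.005]
force: [0.2, -0.3, -2.2]
grip_width: 0.0065
```

View pics/w7.png

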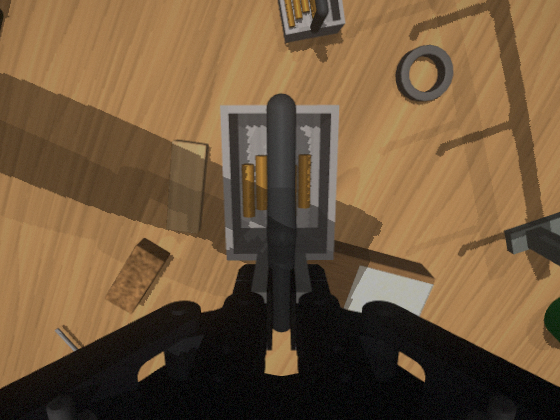

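View pics/s7.png

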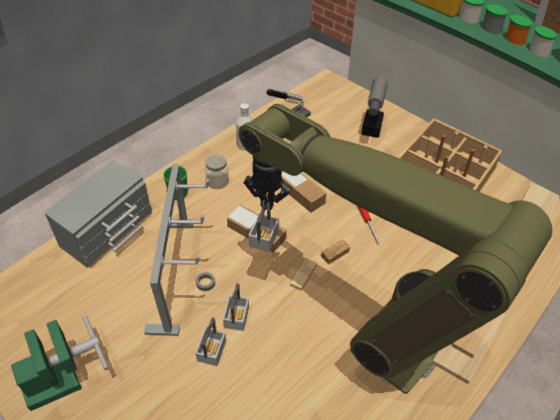

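```bash
cat > tote.py <<'E'
from h import *
from scipy.optimize import least_squares
# tote held: pose in tool frame. tool x = tote +y, tool y = tote +x, tool z=-tote z. grip at tote y=-26+dy
A=np.array([[0,1,0],[1,0,0],[0,0,-1.]])
def held(d,px,pts):
    s=st(); R0=R.from_quat(s['tcp_rot'])
    def world(p): # p: along(tool x), z0 offset (tool z to tote origin), tilt deg about tool y
        q=(np.array(pts)@A.T); q=R.from_euler('y',p[2],degrees=True).apply(q); q=q+[p[0],0,p[1]]
        return R0.apply(q)+s['tool_pos']
    f=lambda p:(proj(d,world(p))-px).ravel()
    r=least_squares(f,[.026,.097,0],loss='soft_l1'); return r.x,f(r.x).reshape(-1,2).round(1)
E
python3 - <<'E'
from tote import *
d=bot.read_camera('wrist')
pts=[[-.03,.042,.05],[.03,.042,.05],[.03,-.042,.05],[-.03,-.042,.05]]
print(held(d,np.array([(220,107),(340,105),(335,260),(227,258)]),pts))
E
```

```text
(array([0.02828214, 0.09563254, 1.62435142]), array([[ 0.3, -1.5],
       [ 0.3,  0.6],
       [-1.7, -0.5],
       [ 0.3,  1.5]]))
```

```bash
cat > rk.py <<'E'
from plan import *
YAW=43.1; O=np.array([.6555,.2739,0])
def rk(x,y,z): return O+R.from_euler('z',YAW,degrees=True).apply([x,y,z])
def inv(p): return R.from_euler('z',-YAW,degrees=True).apply(np.array(p)-O)
if __name__=='__main__':
    a=[float(v) for v in sys.argv[1:]]; show(); p=rk(*a[:3]); print(p.round(4), 'now in rack',inv(st()['tool_pos']).round(4)); plan(p,down(YAW+90))
E
python3 rk.py -.17 -.168 .279
```

```text
t 11.65 tcp [0.4604, 0.0691, 0.2943] x-> [-0.418, 0.908, -0.004] z-> [0.003, -0.004, -1.0] F [0.0, -0.4, -3.2] w 0.0063
[0.6462 0.0351 0.279 ] now in rack [-0.2824 -0.0163  0.2943]
row [0.01, 0.25, -18.39] [-0.1084, 0.1545, 0.0159] n>= 3.8
```

```bash
python3 -m pendant '[[0,0,-2,-0.015,0.02,0.01,0],[0,0,-5,-0.03,0.045,0.015,0],[0,0,-8,-0.05,0.07,0.015,0],[0,0,-11,-0.07,0.1,0.015,0],[0,0,-14,-0.09,0.13,0.015,0],[0,0,-17,-0.1,0.15,0.015,0],[0,0.2,-18.4,-0.1084,0.1545,0.016,0],[0,0.2,-18.4,-0.1084,0.1545,0.016,0]]'; python3 rk.py -.065 -.168 .279;  python3 - <<'E'
from h import *
d=save('wrist','w8');save('side','s8')
E
```

```text
time: 12.45
tool_pos: [0.646, 0.0345, 0.2751]
tcp_rot: [0.398, 0.917, -0.001, -0.002]
force: [-0.2, 0.9, -2.6]
grip_width: 0.0062
t 12.45 tcp [0.646, 0.0345, 0.2751] x-> [-0.683, 0.731, 0.003] z-> [-0.005, -0.001, -1.0] F [-0.2, 0.9, -2.6] w 0.0062
[0.7228 0.1068 0.279 ] now in rack [-0.1706 -0.1683  0.2751]
row [-0.23, -0.16, -0.05] [0.0004, 0.1055, -0.0043] n>= 2.1
```

View pics/w8.png

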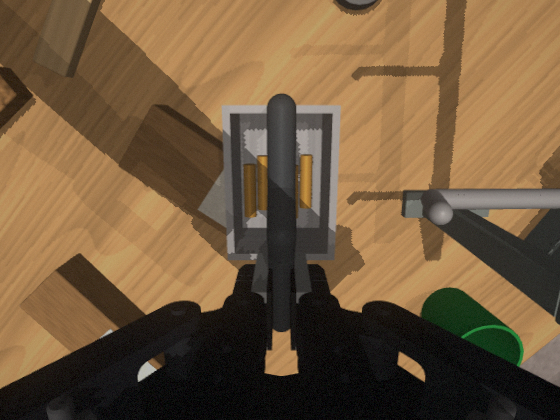

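View pics/s8.png

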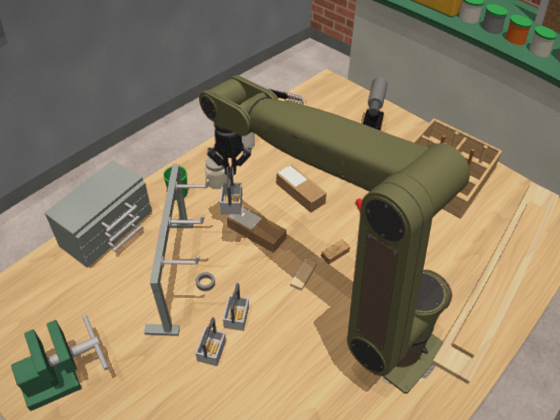

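Run:
```python
from rk import *
d=bot.read_camera('wrist')
for u,v,z in((440,210,.279),(500,198,.25),(550,198,.25)): p=onz(d,u,v,z); print(p.round(4),inv(p).round(4))
print(proj(d,[rk(-.106,-.14,.279),rk(-.065,-.14,.25)]))
```

```text
[0.673  0.0996 0.279 ] [-0.1063 -0.1392  0.279 ]
[0.7055 0.1274 0.25  ] [-0.0635 -0.1411  0.25  ]
[0.7245 0.1453 0.25  ] [-0.0374 -0.1411  0.25  ]
[[440.40028889 211.84424776]
 [497.50565948 195.71892202]]
```

```bash
python3 -m pendant '[[0,0,0,0,0,-0.006,0],[0,0,0,0,0.02,-0.006,0],[0,0,0,0,0.04,-0.006,0],[0,0,0,0,0.06,-0.006,0],[0,0,0,0,0.08,-0.006,0],[0,0,0,0,0.1,-0.006,0],[0,0,0,0,0.1055,-0.006,0],[0,0,0,0,0.1055,-0.006,0]]'; python3 rk.py -.065 -.168 .232;  python3 - <<'E'
from h import *
d=save('wrist','w9')
E
```

```text
time: 13.4
tool_pos: [0.722, 0.108, 0.2832]
tcp_rot: [0.398, 0.918, -0.001, -0.001]
force: [0.1, 0.3, -2.3]
grip_width: 0.0067
t 13.4 tcp [0.722, 0.108, 0.2832] x-> [-0.684, 0.73, 0.001] z-> [-0.002, -0.001, -1.0] F [0.1, 0.3, -2.3] w 0.0067
[0.7228 0.1068 0.232 ] now in rack [-0.0648 -0.1666  0.2832]
row [-0.12, -0.07, 0.04] [-0.0015, -0.0001, 0.0512] n>= 1.0
```

View pics/w9.png

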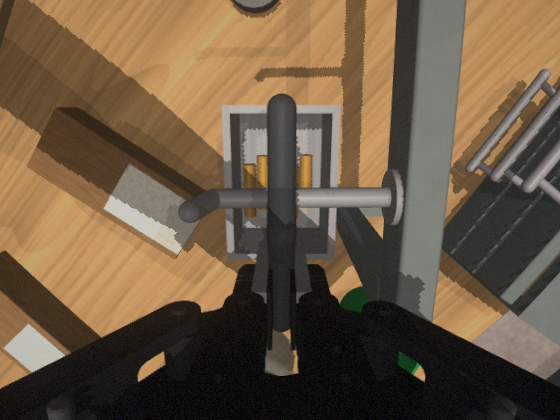

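```bash
python3 -m pendant '[[0,0,0,-0.001,0,0.015,0],[0,0,0,-0.001,0,0.03,0],[0,0,0,-0.001,0,0.04,0],[0,0,0,-0.001,0,0.046,0],[0,0,0,-0.001,0,0.048,0],[0,0,0,-0.001,0,0.048,0]]'; python3 rk.py -.065 -.168 .232
```

```text
time: 14.05
tool_pos: [0.7228, 0.1056, 0.2358]
tcp_rot: [0.398, 0.917, -0.001, -0.0]
force: [0.8, -4.1, -0.6]
grip_width: 0.0064
t 14.05 tcp [0.7228, 0.1056, 0.2358] x-> [-0.683, 0.73, -0.001] z-> [-0.001, -0.002, -1.0] F [0.8, -4.1, -0.6] w 0.0064
[0.7228 0.1068 0.232 ] now in rack [-0.0659 -0.1688  0.2358]
row [-0.14, 0.05, -0.03] [0.0009, 0.0009, 0.0038] n>= 0.1
```

```bash
python3 -m pendant '[[0,0,0,0,0,0.002,0],[0,0,0,0,0,0.003,0],[0,0,0,0,0,0.003,0]]'
python3 - <<'E'
from h import *
d=save('wrist','w10')
E
```

```text
time: 14.35
tool_pos: [0.7234, 0.1055, 0.2349]
tcp_rot: [0.398, 0.917, -0.001, 0.001]
force: [-0.2, -2.6, 5.4]
grip_width: 0.0064
```

View pics/w10.png

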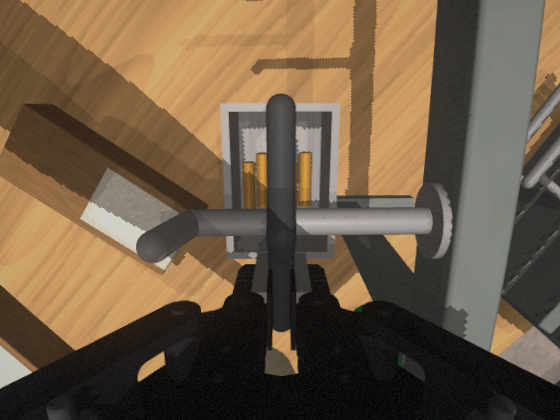

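```bash
python3 -m pendant '[[0,0,0,0,0,0,0.1],[0,0,0,0,0,0,0.2],[0,0,0,0,0,0,0.28],[0,0,0,0,0,0,0.28],[0,0,0,0,0,-0.01,0.28],[0,0,0,0,0,-0.03,0.28],[0,0,0,0,0,-0.06,0.28],[0,0,0,0,0,-0.09,0.28]]'; python3 plan.py
python3 - <<'E'
from h import *
d=save('wrist','w11');save('side','s11')
E
```

```text
time: 15.2
tool_pos: [0.723, 0.1058, 0.3258]
tcp_rot: [0.398, 0.917, -0.001, 0.001]
force: [0.9, -0.2, -1.0]
grip_width: 0.0236
t 15.2 tcp [0.723, 0.1058, 0.3258] x-> [-0.683, 0.73, -0.002] z-> [0.001, -0.002, -1.0] F [0.9, -0.2, -1.0] w 0.0236
```

View pics/w11.png

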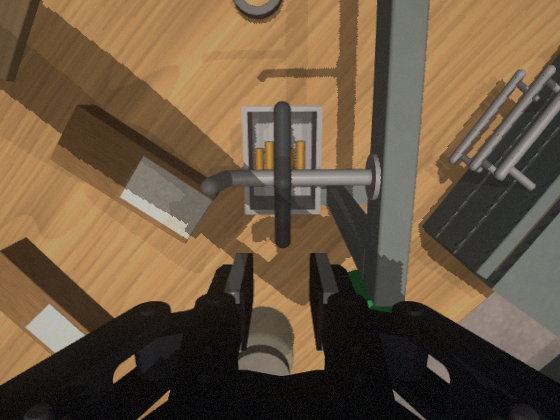

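View pics/s11.png

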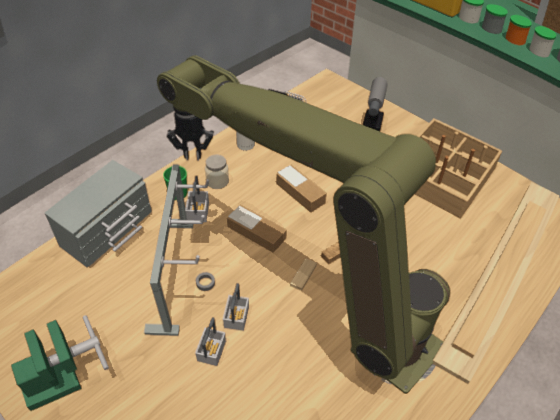

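```bash
python3 plan.py .424 .226 .27 126
```

```text
t 15.3 tcp [0.7252, 0.1061, 0.3327] x-> [-0.683, 0.73, -0.009] z-> [0.012, -0.001, -1.0] F [1.2, 0.8, 1.4] w 0.0241
row [0.5, 0.51, 7.09] [0.2939, -0.1385, 0.0588] n>= 6.6
```

```bash
python3 -m pendant '[[0,0,1,0.02,-0.03,0,0.5],[0,0,2,0.06,-0.06,0,0.5],[0,0,3,0.1,-0.09,0,0.5],[0,0,4,0.14,-0.11,0,0.5],[0,0,5,0.18,-0.13,0.01,0.5],[0.2,0.2,6,0.22,-0.1385,0.03,0.5],[0.5,0.5,7,0.26,-0.1385,0.05,0.5],[0.5,0.5,7,0.294,-0.1385,0.059,0.5]]'; python3 -m pendant '[[0,0,0,0.005,0,0,0.5],[0,0,0,0.005,0,0,0.5]]'; python3 plan.py .424 .226 .27 126
python3 - <<'E'
from h import *
d=save('wrist','w12')
for l in ('tote_a','tote_a_bail'): print([(np.round(m['position'],4).tolist(),round(m['p'],2)) for m in bot.mark_of(l,'wrist')])
E
```

```text
time: 16.1
tool_pos: [0.4215, 0.2266, 0.2676]
tcp_rot: [0.454, 0.891, -0.001, -0.001]
force: [0.3, -0.6, -0.1]
grip_width: 0.0428
time: 16.3
tool_pos: [0.4178, 0.2311, 0.2673]
tcp_rot: [0.453, 0.892, -0.001, -0.001]
force: [0.7, 0.3, -0.1]
grip_width: 0.0429
t 16.3 tcp [0.4178, 0.2311, 0.2673] x-> [-0.59, 0.807, 0.001] z-> [-0.003, -0.001, -1.0] F [0.7, 0.3, -0.1] w 0.0429
row [-0.15, -0.04, 0.18] [-0.0078, 0.002, -0.0027] n>= 0.2
[([0.4098, 0.2476, 0.0001], 0.91), ([0.382, 0.3769, 0.0014], 0.9), ([0.5656, 0.2314, 0.005], 0.49)]
[([0.4117, 0.25, 0.128], 0.85)]
```

View pics/w12.png

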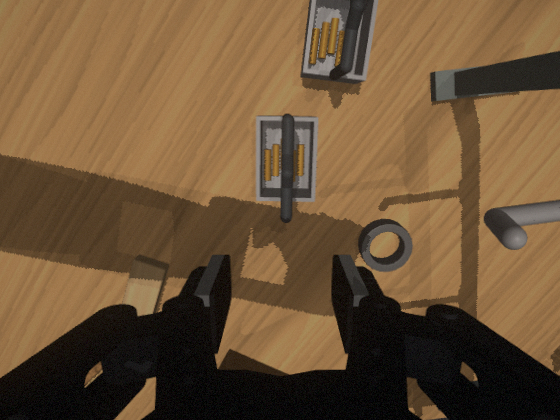

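Run:
```python
from plan import *
d=bot.read_camera('wrist')
a=onz(d,288.5,114,.113);b=onz(d,287,221,.113); y=(a-b)/np.linalg.norm(a-b); c=(a+b)/2;print(np.linalg.norm(a-b),c,np.degrees(np.arctan2(y[1],y[0])))
p=c-.026*y;print(p); plan([p[0],p[1],.0955],down(np.degrees(np.arctan2(y[1],y[0]))))
```

```text
0.0891809940311884 [0.4130465  0.24854614 0.113     ] 125.52193944621415
[0.42815288 0.22738492 0.113     ]
row [-0.06, -0.02, 0.46] [-0.0073, 0.0055, 0.1729] n>= 3.5
```

```bash
python3 -m pendant '[[0,0,0.4,-0.007,0.005,0.02,0.5],[0,0,0.4,-0.007,0.005,0.06,0.5],[0,0,0.4,-0.007,0.005,0.1,0.5],[0,0,0.4,-0.007,0.005,0.14,0.5],[0,0,0.4,-0.007,0.005,0.165,0.5],[0,0,0.4,-0.007,0.005,0.171,0.5],[0,0,0.4,-0.007,0.005,0.171,0.5]]'; python3 -m pendant '[[0,0,0,0,0,0,0],[0,0,0,0,0,0,0],[0,0,0,0,0,0,0],[0,0,0,0,0,0,0],[0,0,0,0,0,0,0],[0,0,0,0,0,0,0]]' 110; python3 plan.py
```

```text
time: 17.2
tool_pos: [0.428, 0.2267, 0.0971]
tcp_rot: [0.458, 0.889, -0.001, -0.001]
force: [0.5, -0.0, 0.6]
grip_width: 0.0429
time: 17.8
tool_pos: [0.4293, 0.2269, 0.0993]
tcp_rot: [0.458, 0.889, 0.0, 0.001]
force: [-0.6, -2.8, 6.6]
grip_width: 0.0066
t 17.8 tcp [0.4293, 0.2269, 0.0993] x-> [-0.581, 0.814, -0.001] z-> [0.001, -0.0, -1.0] F [-0.6, -2.8, 6.6] w 0.0066
```

```bash
python3 -m pendant '[[0,0,0,0,0,-0.02,0],[0,0,0,0,0,-0.05,0],[0,0,0,0,0,-0.09,0],[0,0,0,0,0,-0.13,0],[0,0,0,0,0,-0.16,0],[0,0,0,0,0,-0.185,0],[0,0,0,0,0,-0.185,0],[0,0,0,0,0,-0.185,0]]'
python3 - <<'E'
from h import *
d=save('wrist','w13')
E
```

```text
time: 18.6
tool_pos: [0.429, 0.227, 0.2839]
tcp_rot: [0.458, 0.889, 0.0, 0.001]
force: [0.1, 0.7, -2.6]
grip_width: 0.006
```

View pics/w13.png

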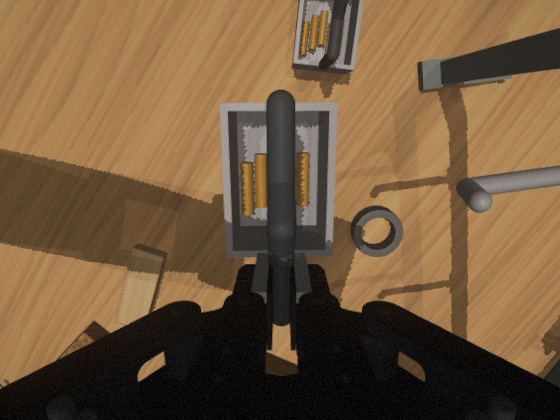

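```bash
python3 rk.py -.17 -.028 .283
python3 - <<'E'
from tote import *
d=bot.read_camera('wrist')
pts=[[-.03,.042,.05],[.03,.042,.05],[.03,-.042,.05],[-.03,-.042,.05]]
print(held(d,np.array([(221,105),(338,104),(333,256),(226,257)]),pts))
E
```

```text
t 18.65 tcp [0.4284, 0.2268, 0.2825] x-> [-0.581, 0.814, -0.0] z-> [-0.001, -0.001, -1.0] F [-0.3, 0.3, -1.7] w 0.0064
[0.5505 0.1373 0.283 ] now in rack [-0.198   0.1208  0.2825]
row [-0.1, 0.01, -7.57] [-0.1438, 0.0474, -0.0006] n>= 3.0
(array([ 0.0272758 ,  0.09938297, -0.33022532]), array([[ 1. , -0.8],
       [ 0.9,  0.3],
       [-0.2,  0.8],
       [ 1.9, -0.2]]))
```

```bash
python3 -m pendant '[[0,0,-1,-0.02,0.006,0,0],[0,0,-2,-0.045,0.014,0,0],[0,0,-4,-0.075,0.024,0,0],[0,0,-6,-0.105,0.034,0,0],[0,0,-7.6,-0.13,0.043,0,0],[0,0,-7.6,-0.144,0.0474,0,0],[0,0,-7.6,-0.144,0.0474,0,0],[0,0,-7.6,-0.144,0.0474,0,0]]'; python3 rk.py -.065 -.028 .283;  python3 - <<'E'
from rk import *
d=save('wrist','w14')
print(proj(d,[rk(-.106,0,.279),rk(-.065,0,.25)]))
E
```

```text
time: 19.5
tool_pos: [0.5496, 0.1373, 0.2804]
tcp_rot: [0.398, 0.917, -0.002, -0.002]
force: [0.5, -0.3, -1.7]
grip_width: 0.0063
t 19.5 tcp [0.5496, 0.1373, 0.2804] x-> [-0.683, 0.73, 0.002] z-> [-0.005, -0.002, -1.0] F [0.5, -0.3, -1.7] w 0.0063
[0.6272 0.209  0.283 ] now in rack [-0.1707 -0.0274  0.2804]
row [-0.28, -0.13, 0.0] [-0.0006, 0.1056, -0.0031] n>= 2.1
[[436.68889132 209.18969639]
 [493.54615952 193.92758975]]
```

View pics/w14.png

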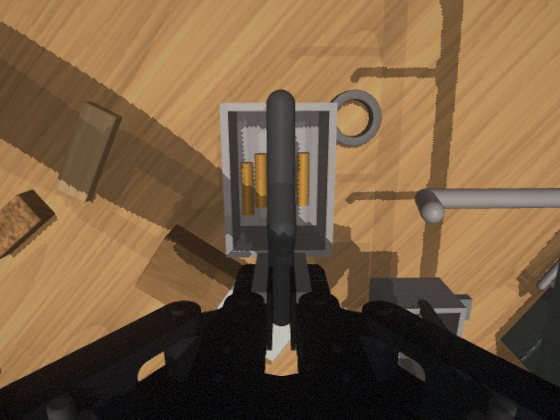

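```bash
python3 -m pendant '[[0,0,0,0,0,-0.004,0],[0,0,0,0,0.02,-0.004,0],[0,0,0,0,0.04,-0.004,0],[0,0,0,0,0.06,-0.004,0],[0,0,0,0,0.08,-0.004,0],[0,0,0,0,0.098,-0.004,0],[0,0,0,0,0.104,-0.004,0],[0,0,0,0,0.104,-0.004,0]]'; python3 rk.py -.065 -.028 .236;  python3 - <<'E'
from h import *
d=save('wrist','w15')
E
```

```text
time: 20.35
tool_pos: [0.6251, 0.2095, 0.2845]
tcp_rot: [0.397, 0.918, -0.002, -0.002]
force: [0.5, -0.6, -1.0]
grip_width: 0.0066
t 20.35 tcp [0.6251, 0.2095, 0.2845] x-> [-0.685, 0.729, 0.002] z-> [-0.005, -0.002, -1.0] F [0.5, -0.6, -1.0] w 0.0066
[0.6272 0.209  0.236 ] now in rack [-0.0662 -0.0262  0.2845]
row [-0.26, -0.1, 0.12] [-0.0019, 0.0014, 0.0485] n>= 1.0
```

View pics/w15.png

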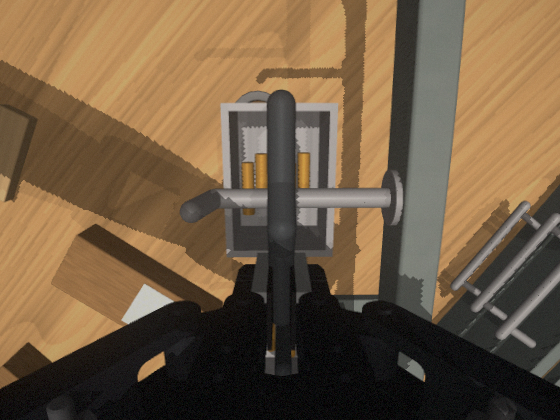

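```bash
python3 -m pendant '[[0,0,0,-0.001,0.001,0.015,0],[0,0,0,-0.001,0.001,0.03,0],[0,0,0,-0.001,0.001,0.04,0],[0,0,0,-0.001,0.001,0.045,0],[0,0,0,-0.001,0.001,0.048,0],[0,0,0,-0.001,0.001,0.048,0]]'; python3 plan.py
```

```text
time: 21.0
tool_pos: [0.6273, 0.2076, 0.2386]
tcp_rot: [0.398, 0.918, -0.002, 0.0]
force: [1.0, -4.8, 5.4]
grip_width: 0.0065
t 21.0 tcp [0.6273, 0.2076, 0.2386] x-> [-0.684, 0.73, -0.002] z-> [-0.0, -0.003, -1.0] F [1.0, -4.8, 5.4] w 0.0065
```

Resting on the hook (Fz +5.4). Release.

```bash
python3 -m pendant '[[0,0,0,0,0,0,0.1],[0,0,0,0,0,0,0.2],[0,0,0,0,0,0,0.28],[0,0,0,0,0,0,0.28],[0,0,0,0,0,-0.01,0.28],[0,0,0,0,0,-0.03,0.28],[0,0,0,0,0,-0.06,0.28],[0,0,0,0,0,-0.09,0.28]]'; python3 plan.py .39 .36 .27 126
python3 - <<'E'
from h import *
d=save('wrist','w16');save('side','s16')
for l in ('tote_a','tote_a_bail'): print([(np.round(m['position'],4).tolist(),round(m['p'],2)) for m in bot.mark_of(l,'side')])
E
```

```text
time: 21.8
tool_pos: [0.6271, 0.208, 0.3297]
tcp_rot: [0.397, 0.918, -0.002, 0.0]
force: [0.6, 0.0, -0.1]
grip_width: 0.0238
t 21.8 tcp [0.6271, 0.208, 0.3297] x-> [-0.684, 0.729, -0.002] z-> [-0.001, -0.003, -1.0] F [0.6, 0.0, -0.1] w 0.0238
row [-0.18, 0.11, 7.16] [0.2732, -0.0688, 0.0595] n>= 5.8
[([0.6108, 0.2261, 0.1403], 0.8), ([0.705, 0.1282, 0.137], 0.67), ([0.3802, 0.3799, -0.0004], 0.58)]
[([0.6073, 0.2237, 0.2619], 0.71)]
```

View pics/w16.png

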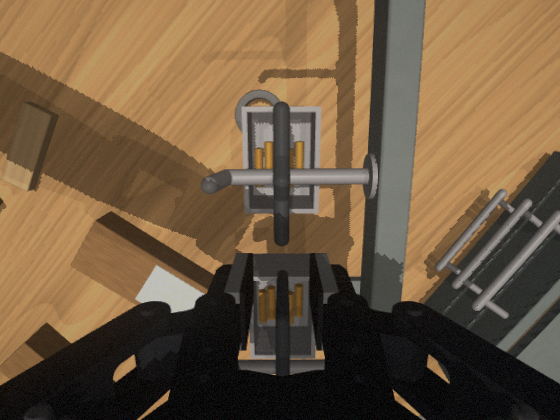

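View pics/s16.png

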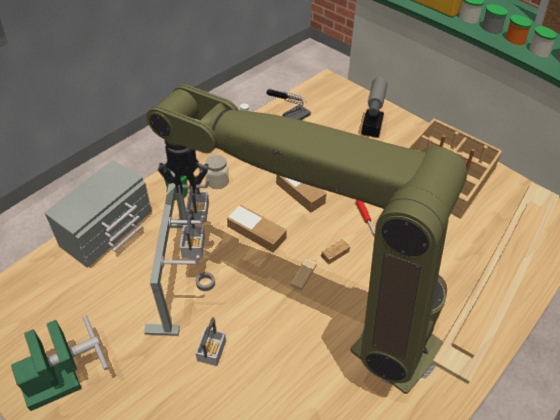

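```bash
python3 plan.py .393 .357 .27 121
```

```text
t 22.0 tcp [0.6277, 0.2081, 0.3302] x-> [-0.684, 0.729, -0.003] z-> [0.002, -0.003, -1.0] F [0.0, 0.3, -0.6] w 0.0237
row [0.0, 0.19, 12.16] [0.2694, -0.0694, 0.0594] n>= 5.7
```

```bash
python3 -m pendant '[[0,0,2,0.03,-0.03,0,0.28],[0,0,4,0.07,-0.06,0,0.4],[0,0,6,0.11,-0.07,0,0.5],[0,0,8,0.15,-0.07,0,0.5],[0,0,10,0.19,-0.07,0,0.5],[0,0,12,0.23,-0.07,0,0.5],[0,0.2,12.2,0.27,-0.07,0.02,0.5],[0,0.2,12.2,0.27,-0.07,0.05,0.5]]'; python3 -m pendant '[[0,0,0,0,0,0.01,0.5],[0,0,0,0,0,0.01,0.5]]'; python3 plan.py .393 .357 .27 121
python3 - <<'E'
from h import *
d=save('wrist','w17')
for l in ('tote_a','tote_a_bail'): print([(np.round(m['position'],4).tolist(),round(m['p'],2)) for m in bot.mark_of(l,'wrist')])
E
```

```text
time: 22.8
tool_pos: [0.3896, 0.36, 0.2795]
tcp_rot: [0.491, 0.871, 0.001, -0.0]
force: [0.9, -0.5, 0.3]
grip_width: 0.0429
time: 23.0
tool_pos: [0.3881, 0.3591, 0.266]
tcp_rot: [0.49, 0.872, -0.001, -0.002]
force: [-0.3, -0.6, 0.0]
grip_width: 0.0425
t 23.0 tcp [0.3881, 0.3591, 0.266] x-> [-0.519, 0.855, 0.001] z-> [-0.004, -0.001, -1.0] F [-0.3, -0.6, 0.0] w 0.0425
row [-0.24, -0.07, 0.27] [-0.0043, 0.0031, -0.004] n>= 0.1
[([0.3807, 0.3768, -0.0011], 0.8)]
[]
```

View pics/w17.png

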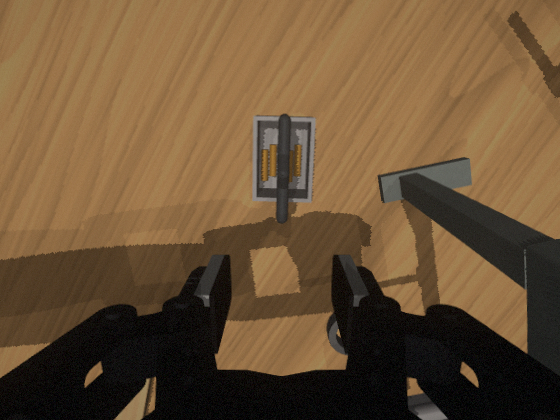

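Run:
```python
from plan import *
d=bot.read_camera('wrist')
a=onz(d,285,114,.113);b=onz(d,282,222,.113); y=(a-b)/np.linalg.norm(a-b); c=(a+b)/2;print(np.linalg.norm(a-b),c,np.degrees(np.arctan2(y[1],y[0])))
p=c-.026*y;print(p); plan([p[0],p[1],.0955],down(np.degrees(np.arctan2(y[1],y[0]))))
```

```text
0.0907343372964032 [0.38340425 0.37677244 0.113     ] 119.7478878599126
[0.39630504 0.3541988  0.113     ]
row [0.25, -0.12, 1.43] [-0.0082, 0.0011, 0.1755] n>= 3.5
```

```bash
python3 -m pendant '[[0,0,1.4,-0.008,0.002,0.02,0.5],[0,0,1.4,-0.008,0.002,0.06,0.5],[0,0,1.4,-0.008,0.002,0.1,0.5],[0,0,1.4,-0.008,0.002,0.14,0.5],[0,0,1.4,-0.008,0.002,0.165,0.5],[0,0,1.4,-0.008,0.002,0.17,0.5],[0,0,1.4,-0.008,0.002,0.17,0.5]]'; python3 -m pendant '[[0,0,0,0,0,0,0],[0,0,0,0,0,0,0],[0,0,0,0,0,0,0],[0,0,0,0,0,0,0],[0,0,0,0,0,0,0],[0,0,0,0,0,0,0]]' 110; python3 plan.py;  python3 -m pendant '[[0,0,0,0,0,-0.02,0],[0,0,0,0,0,-0.05,0],[0,0,0,0,0,-0.09,0],[0,0,0,0,0,-0.13,0],[0,0,0,0,0,-0.16,0],[0,0,0,0,0,-0.185,0],[0,0,0,0,0,-0.185,0],[0,0,0,0,0,-0.185,0]]' ; python3 rk.py -.17 .112 .283
python3 - <<'E'
from h import *
d=save('wrist','w18')
E
```

```text
time: 23.9
tool_pos: [0.3976, 0.3547, 0.1015]
tcp_rot: [0.502, 0.865, 0.002, 0.0]
force: [0.1, -0.4, 0.1]
grip_width: 0.0426
time: 24.5
tool_pos: [0.3989, 0.3555, 0.1043]
tcp_rot: [0.502, 0.865, 0.004, 0.001]
force: [-1.0, -1.9, 5.4]
grip_width: 0.0061
t 24.5 tcp [0.3989, 0.3555, 0.1043] x-> [-0.496, 0.868, 0.002] z-> [0.006, 0.006, -1.0] F [-1.0, -1.9, 5.4] w 0.0061
time: 25.3
tool_pos: [0.3977, 0.3544, 0.2891]
tcp_rot: [0.502, 0.865, 0.004, 0.001]
force: [-0.4, 0.5, -2.9]
grip_width: 0.0058
t 25.3 tcp [0.3977, 0.3544, 0.2891] x-> [-0.496, 0.868, 0.002] z-> [0.007, 0.006, -1.0] F [-0.4, 0.5, -2.9] w 0.0058
[0.4548 0.2395 0.283 ] now in rack [-0.1332  0.2349  0.2891]
row [0.52, -0.06, -13.36] [-0.1281, -0.0074, 0.0058] n>= 2.6
```

View pics/w18.png

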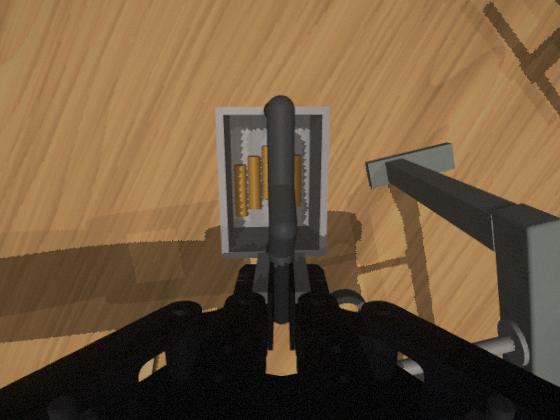

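```bash
python3 -m pendant '[[0,0,0,-0.005,-0.02,0,0],[0,0,-2,-0.02,-0.03,0,0],[0,0,-5,-0.045,-0.03,0,0],[0,0,-8,-0.075,-0.025,0,0],[0,0,-11,-0.1,-0.015,0,0],[0.3,0,-13.4,-0.12,-0.0074,0,0],[0.5,0,-13.4,-0.128,-0.0074,0,0],[0.5,0,-13.4,-0.128,-0.0074,0,0]]'; python3 rk.py -.065 .112 .29;  python3 - <<'E'
from rk import *
d=save('wrist','w19')
print(proj(d,[rk(-.106,.14,.279),rk(-.065,.14,.25)]))
E
```

```text
time: 26.15
tool_pos: [0.4538, 0.2383, 0.2851]
tcp_rot: [0.399, 0.917, -0.002, -0.003]
force: [-0.3, -0.5, -2.0]
grip_width: 0.0058
t 26.15 tcp [0.4538, 0.2383, 0.2851] x-> [-0.682, 0.731, 0.003] z-> [-0.006, -0.002, -1.0] F [-0.3, -0.5, -2.0] w 0.0058
[0.5315 0.3113 0.29  ] now in rack [-0.1715  0.1118  0.2851]
row [-0.33, -0.17, -0.1] [0.0004, 0.1065, -0.0055] n>= 2.1
[[434.47622247 204.30107044]
 [490.52604759 190.10128308]]
```

View pics/w19.png

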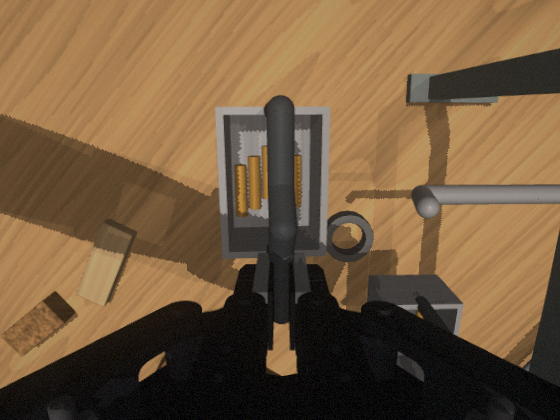

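```bash
python3 -m pendant '[[0,0,0,0,0,-0.005,0],[0,0,0,0,0.02,-0.005,0],[0,0,0,0,0.04,-0.005,0],[0,0,0,0,0.06,-0.005,0],[0,0,0,0,0.08,-0.005,0],[0,0,0,0,0.098,-0.005,0],[0,0,0,0,0.105,-0.005,0],[0,0,0,0,0.105,-0.005,0]]'; python3 rk.py -.065 .112 .242;  python3 - <<'E'
from h import *
d=save('wrist','w20')
E
```

```text
time: 27.0
tool_pos: [0.5299, 0.3116, 0.2899]
tcp_rot: [0.398, 0.918, -0.002, -0.003]
force: [0.4, -0.1, -2.7]
grip_width: 0.0054
t 27.0 tcp [0.5299, 0.3116, 0.2899] x-> [-0.684, 0.73, 0.003] z-> [-0.006, -0.001, -1.0] F [0.4, -0.1, -2.7] w 0.0054
[0.5315 0.3113 0.242 ] now in rack [-0.0659  0.1133  0.2899]
row [-0.32, -0.19, 0.04] [-0.0015, 0.0012, 0.0479] n>= 1.0
```

View pics/w20.png

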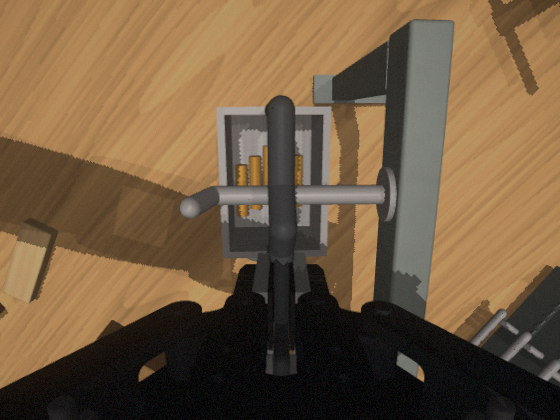

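```bash
python3 -m pendant '[[0,0,0,-0.001,0.001,0.015,0],[0,0,0,-0.001,0.001,0.03,0],[0,0,0,-0.001,0.001,0.04,0],[0,0,0,-0.001,0.001,0.045,0],[0,0,0,-0.001,0.001,0.0475,0],[0,0,0,-0.001,0.001,0.0475,0]]'; python3 plan.py
```

```text
time: 27.65
tool_pos: [0.5311, 0.3106, 0.2426]
tcp_rot: [0.398, 0.917, -0.002, -0.002]
force: [0.2, -1.1, -1.9]
grip_width: 0.0057
t 27.65 tcp [0.5311, 0.3106, 0.2426] x-> [-0.683, 0.73, 0.002] z-> [-0.006, -0.002, -1.0] F [0.2, -1.1, -1.9] w 0.0057
```

Not yet resting; lower a little more.

```bash
python3 -m pendant '[[0,0,0,0,0,0.002,0],[0,0,0,0,0,0.004,0],[0,0,0,0,0,0.004,0],[0,0,0,0,0,0.004,0]]'; python3 plan.py
```

```text
time: 28.05
tool_pos: [0.5322, 0.3108, 0.2411]
tcp_rot: [0.398, 0.917, -0.001, -0.001]
force: [-0.1, -2.9, 4.9]
grip_width: 0.0056
t 28.05 tcp [0.5322, 0.3108, 0.2411] x-> [-0.683, 0.73, 0.001] z-> [-0.002, -0.001, -1.0] F [-0.1, -2.9, 4.9] w 0.0056
```

```bash
python3 -m pendant '[[0,0,0,0,0,0,0.1],[0,0,0,0,0,0,0.2],[0,0,0,0,0,0,0.28],[0,0,0,0,0,0,0.28],[0,0,0,0,0,-0.01,0.28],[0,0,0,0,0,-0.03,0.28],[0,0,0,0,0,-0.06,0.28],[0,0,0,0,0,-0.1,0.28]]'; python3 -m pendant '[[0,0,0,0,-0.04,-0.03,0.28],[0,0,0,0,-0.08,-0.05,0.28],[0,0,0,0,-0.12,-0.05,0.28],[0,0,0,0,-0.16,-0.05,0.28],[0,0,0,0,-0.2,-0.05,0.28],[0,0,0,0,-0.2,-0.05,0.28],[0,0,0,0,-0.2,-0.05,0.28]]'
python3 - <<'E'
from rk import *
show()
save('top','t21');save('side','s21');save('wrist','w21')
for c in('side','top'):
  for l in ('tote_a','tote_a_bail','carton_a','sanding_block','screwdriver','tape_roll','offcut'): print(c,l,[(np.round(m['position'],3).tolist(),round(m['p'],2)) for m in bot.mark_of(l,c)])
for y in(-.14,0,.14): print(rk(-.065,y,.135).round(3))
E
```

```text
time: 28.85
tool_pos: [0.5316, 0.3105, 0.3405]
tcp_rot: [0.398, 0.917, -0.002, -0.002]
force: [0.6, -0.2, 0.7]
grip_width: 0.0241
time: 29.55
tool_pos: [0.3856, 0.1739, 0.3928]
tcp_rot: [0.398, 0.917, -0.001, -0.001]
force: [0.2, 0.0, 0.3]
grip_width: 0.0242
t 29.55 tcp [0.3856, 0.1739, 0.3928] x-> [-0.683, 0.731, 0.001] z-> [-0.003, -0.001, -1.0] F [0.2, 0.0, 0.3] w 0.0242
side tote_a [([0.514, 0.333, 0.139], 0.89), ([0.701, 0.135, 0.136], 0.82), ([0.608, 0.223, 0.14], 0.61)]
side tote_a_bail [([0.605, 0.226, 0.263], 0.85), ([0.601, -0.021, 0.021], 0.31)]
side carton_a [([0.506, -0.034, 0.021], 0.96), ([0.527, -0.252, 0.034], 0.92), ([0.613, 0.224, 0.138], 0.59)]
side sanding_block [([0.352, -0.133, -0.001], 0.91), ([0.512, 0.331, 0.264], 0.24)]
side screwdriver [([0.359, -0.311, 0.002], 0.66)]
side tape_roll [([0.563, 0.229, -0.005], 0.53), ([0.617, -0.253, 0.028], 0.23)]
side offcut [([0.376, -0.0, -0.0], 0.66), ([0.599, -0.02, 0.021], 0.38)]
top tote_a [([0.721, 0.096, 0.141], 0.72), ([0.513, 0.332, 0.14], 0.71), ([0.609, 0.226, 0.142], 0.69), ([0.369, -0.002, -0.002], 0.34), ([0.508, -0.035, 0.021], 0.28)]
top tote_a_bail [([0.609, 0.227, 0.266], 0.89)]
top carton_a [([0.523, -0.25, 0.029], 0.95), ([0.506, -0.037, 0.02], 0.86)]
top sanding_block [([0.35, -0.135, 0.002], 0.9), ([0.721, 0.099, 0.145], 0.33)]
top screwdriver [([0.36, -0.312, 0.002], 0.87)]
top tape_roll [([0.566, 0.23, -0.004], 0.63)]
top offcut [([0.372, -0.001, 0.002], 0.77)]
[0.704 0.127 0.135]
[0.608 0.229 0.135]
[0.512 0.332 0.135]
```

View pics/s21.png

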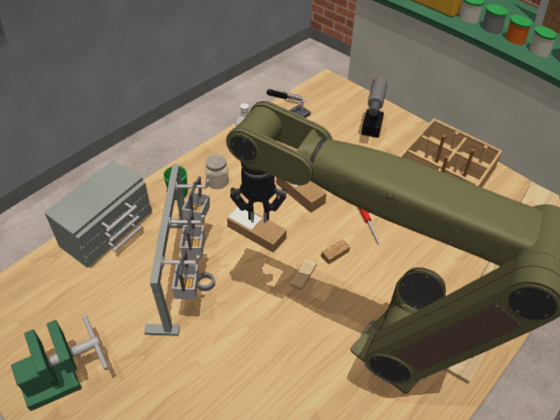

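View pics/t21.png

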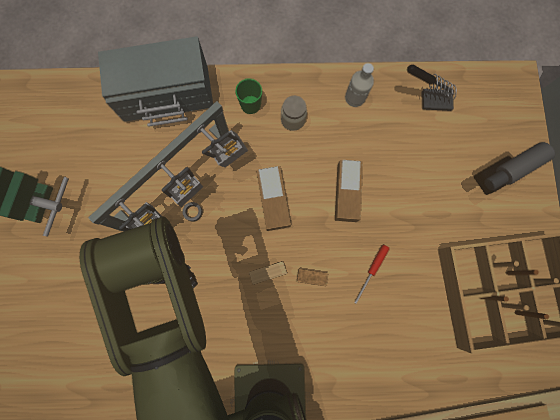

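View pics/w21.png

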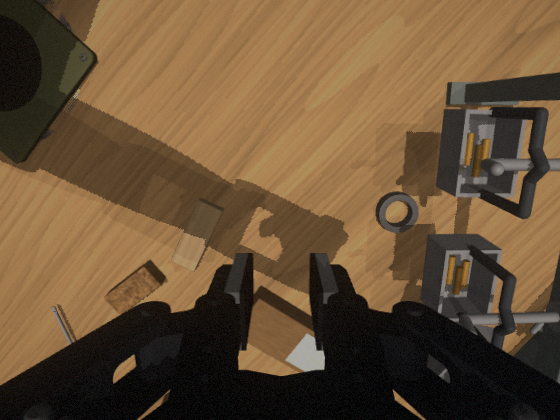

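Run:
```python
from h import *
for n in('a','b'):
    t=save('top','t22'+n); s=save('side','s22'+n)
    c=np.hstack([cv2.resize(t['color'][100:250,100:260],None,fx=3,fy=3,interpolation=2)[:450,:480],cv2.resize(s['color'][160:310,150:220],None,fx=3,fy=3,interpolation=2)])
    cv2.imwrite(f'pics/z22{n}.png',c[:,:,::-1])
    if n=='a': print(proj(t,[[.704,.127,.26],[.704,.127,.135]]),proj(s,[[.704,.127,.26],[.704,.127,.135]]))
    import time
```

```text
[[214.45238541 141.82670608]
 [221.02777865 156.74623348]] [[194.50091043 184.01691353]
 [198.28070899 212.55378193]]
```

View pics/z22a.png

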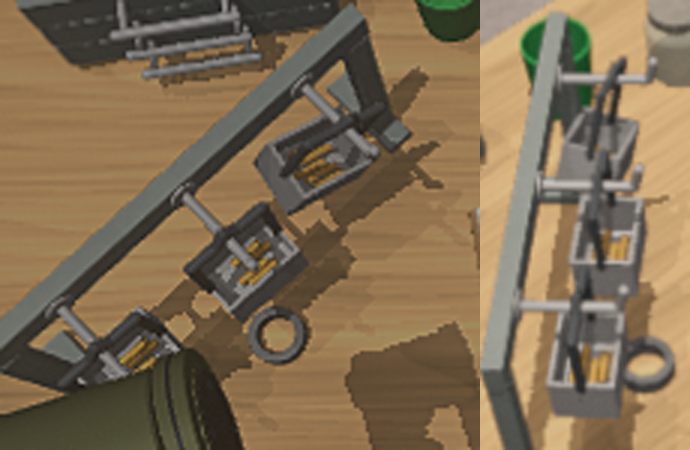

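```bash
python3 -m pendant '[[0,0,0,0,-0.04,0,0.28],[0,0,0,-0.04,-0.06,0,0.28],[0,0,0,-0.08,-0.06,0,0.28],[0,0,0,-0.12,-0.06,0,0.28],[0,0,0,-0.16,-0.06,0,0.28],[0,0,0,-0.18,-0.06,0,0.28],[0,0,0,-0.18,-0.06,0,0.28],[0,0,0,-0.18,-0.06,0,0.28]]'
python3 - <<'E'
from h import *
t=save('top','t23'); s=save('side','s23')
c=np.hstack([cv2.resize(t['color'][100:250,100:260],None,fx=3,fy=3,interpolation=2)[:450,:480],cv2.resize(s['color'][160:310,150:230],None,fx=3,fy=3,interpolation=2)])
cv2.imwrite(f'pics/z23.png',c[:,:,::-1])
E
```

```text
time: 31.4
tool_pos: [0.4648, 0.0016, 0.3913]
tcp_rot: [0.398, 0.917, -0.002, -0.003]
force: [-0.6, -0.4, 0.6]
grip_width: 0.0243
```

View pics/z23.png

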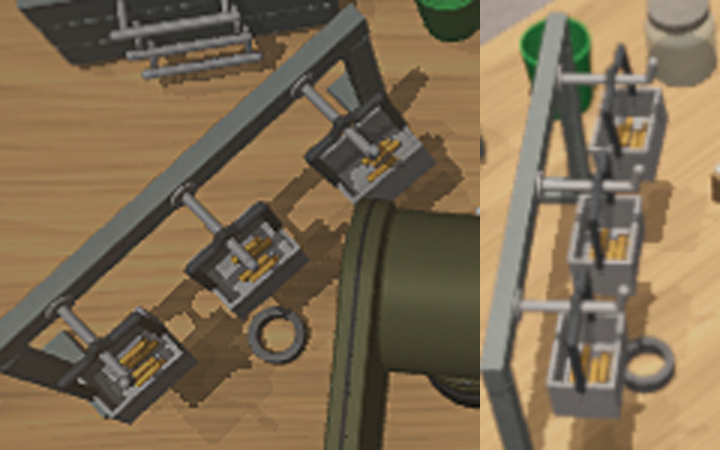

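```bash
cat > z.py <<'E'
from h import *
import sys
t=bot.read_camera('top'); s=bot.read_camera('side')
c=np.hstack([cv2.resize(t['color'][100:250,100:260],None,fx=3,fy=3,interpolation=2)[:450,:480],cv2.resize(s['color'][160:310,150:230],None,fx=3,fy=3,interpolation=2)])
cv2.imwrite(f'pics/{sys.argv[1]}.png',c[:,:,::-1])
print(st()['time'],[(np.round(m['position'],3).tolist(),round(m['p'],2)) for m in bot.mark_of('tote_a','side')],[(np.round(m['position'],3).tolist(),round(m['p'],2)) for m in bot.mark_of('tote_a','top')])
E
for i in 1 2 3 4 5 6; do python3 -m pendant '[[0,0,0,0,0,0,0.28],[0,0,0,0,0,0,0.28],[0,0,0,0,0,0,0.28],[0,0,0,0,0,0,0.28],[0,0,0,0,0,0,0.28]]' >/dev/null; python3 z.py z24$i; done; cd pics; python3 -c "
import cv2,numpy as np
cv2.imwrite('m24.png',np.vstack([np.hstack([cv2.imread(f'z24{i}.png')[60:230,240:720][:, :][:, [*range(0,220),*range(300,420)]] for i in r])[:, :] for r in((1,2),(3,4),(5,6))]))"
```

```text
32.1 [([0.61, 0.224, 0.138], 0.79), ([0.513, 0.333, 0.136], 0.71), ([0.7, 0.121, 0.135], 0.6)] [([0.606, 0.226, 0.137], 0.98), ([0.695, 0.117, 0.138], 0.84), ([0.511, 0.333, 0.142], 0.72)]
32.8 [([0.607, 0.226, 0.141], 0.84), ([0.704, 0.129, 0.137], 0.68), ([0.512, 0.333, 0.134], 0.6)] [([0.606, 0.224, 0.139], 0.91), ([0.513, 0.332, 0.143], 0.74)]
33.5 [([0.71, 0.131, 0.134], 0.93), ([0.512, 0.335, 0.136], 0.88), ([0.61, 0.226, 0.138], 0.68), ([0.618, -0.254, 0.027], 0.39), ([0.513, 0.327, 0.248], 0.19)] [([0.711, 0.129, 0.138], 0.86), ([0.512, 0.328, 0.144], 0.78), ([0.605, 0.226, 0.14], 0.62)]
34.2 [([0.61, 0.223, 0.138], 0.69), ([0.711, 0.127, 0.138], 0.67)] [([0.511, 0.332, 0.141], 0.76), ([0.608, 0.226, 0.14], 0.72), ([0.712, 0.131, 0.14], 0.64)]
34.9 [([0.611, 0.227, 0.14], 0.91), ([0.514, 0.333, 0.137], 0.84), ([0.706, 0.129, 0.134], 0.61)] [([0.707, 0.128, 0.137], 0.83), ([0.514, 0.329, 0.141], 0.64), ([0.607, 0.227, 0.135], 0.59)]
35.6 [([0.608, 0.224, 0.138], 0.96), ([0.708, 0.126, 0.135], 0.91), ([0.514, 0.332, 0.138], 0.81), ([0.702, 0.129, 0.264], 0.27)] [([0.706, 0.129, 0.139], 0.96), ([0.514, 0.329, 0.141], 0.92), ([0.607, 0.23, 0.144], 0.82), ([0.603, -0.022, 0.023], 0.59)]
```

View pics/m24.png

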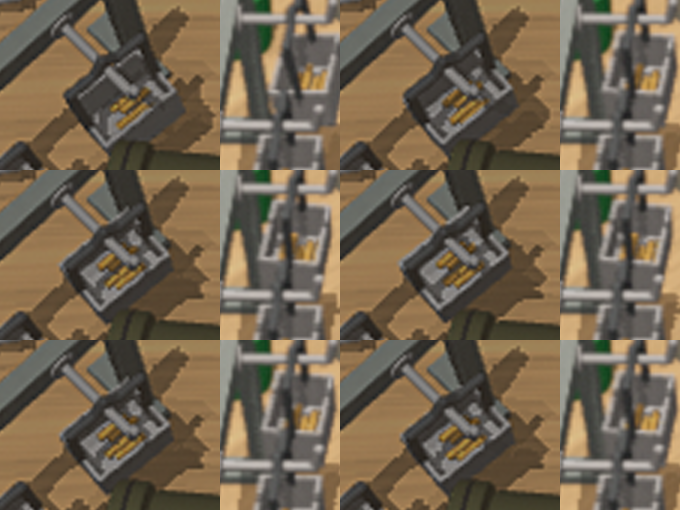

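The knocked tote's swing is dying down; I'll wait for it to stop completely.

```bash
for i in 1 2 3 4 5 6 7 8 9; do python3 -m pendant '[[0,0,0,0,0,0,0.28],[0,0,0,0,0,0,0.28],[0,0,0,0,0,0,0.28],[0,0,0,0,0,0,0.28],[0,0,0,0,0,0,0.28],[0,0,0,0,0,0,0.28],[0,0,0,0,0,0,0.28],[0,0,0,0,0,0,0.28]]' >/dev/null; done
python3 - <<'E'
from h import *
f=[]
import subprocess
a={c:bot.read_camera(c)['color'].astype(int) for c in('top','side')}
np.savez('prev.npz',**a)
E
python3 -m pendant '[[0,0,0,0,0,0,0.28],[0,0,0,0,0,0,0.28],[0,0,0,0,0,0,0.28]]' >/dev/null
python3 - <<'E'
from h import *
p=np.load('prev.npz')
for c,(r,q) in dict(top=((100,250),(100,260)),side=((160,310),(150,230))).items():
    n=bot.read_camera(c)['color'].astype(int); d=np.abs(n-p[c]).max(2)[r[0]:r[1],q[0]:q[1]]; print(c,(d>25).sum(),d.max())
E
python3 z.py z25
python3 - <<'E'
from h import *
save('top','t25')
E
```

```text
top 0 5
side 0 7
43.5 [([0.61, 0.225, 0.141], 0.92), ([0.707, 0.129, 0.136], 0.77), ([0.512, 0.333, 0.137], 0.67)] [([0.704, 0.127, 0.141], 0.93), ([0.606, 0.227, 0.141], 0.81), ([0.512, 0.331, 0.141], 0.68)]
```

View pics/z25.png

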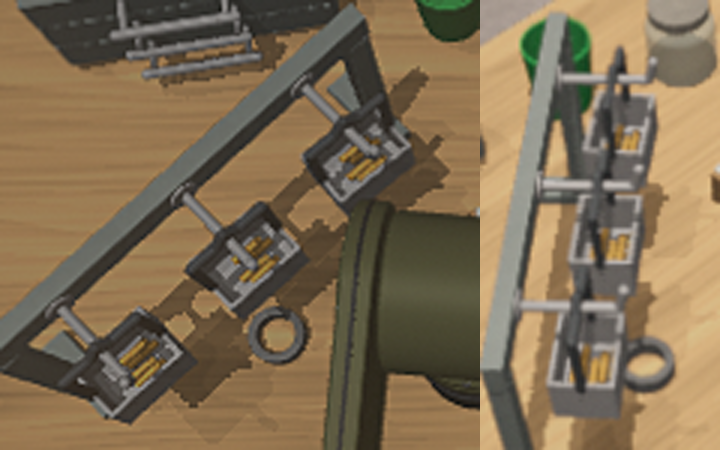

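View pics/t25.png

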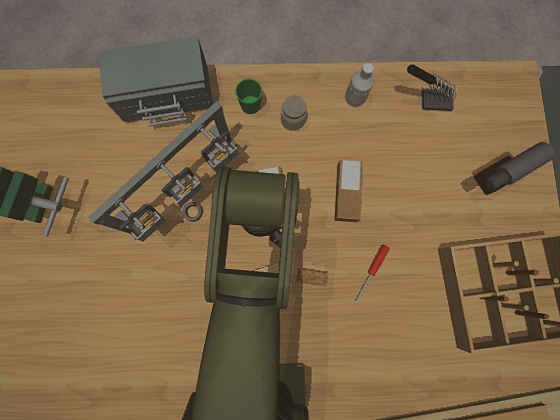

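```bash
python3 -c "
from cell import bot
print(bot.close_job())"
```

```text
the job is handed in; nothing more can be done
None
```

The bench is closed down and the job is handed in, at about 43.5 s of the 210 s allowed.

- **Cartons:** Two were on the bench (carton_b and carton_c by their sizes). I pushed each over near its top from the label side. Both lie flat with the label up.
- **Totes:** All three hang by their handles, one on each hook. The last marks put each within about 4 mm of the expected position along the rail and 1–7 mm above the expected height, nearly all within the networks' stated error.
- **Knock:** After the third tote went up, the tote on hook_0 was swinging and turned, presumably from the announced knock. I did not touch it, and waited for it to settle back into place. Two picture pairs taken a fraction of a second apart then showed no movement in the rack area.
- **Other things:** Marks taken at about 29.6 s put the tape roll, sanding block, offcut and screwdriver where they started, within a few millimetres. In the last top picture the offcut was hidden by the arm.
- **Disagreement:** The two cameras disagreed by about 4 cm on the hook_0 tote while it was swinging. They agreed again once it was still.

At hand-in the gripper was about 0.39 m up, touching nothing.

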